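Hang a screw bin from an S-hook on the grooved rail

ROBOT

A 6-joint arm with a two-finger parallel gripper is mounted at the origin on the work surface. World frame = base frame: x ahead of the robot, y to its left, z up, the work surface at z = 0. Lengths are in mm, angles in rad, forces in N, time in s.
With the tool pointing down it reaches from about 275 to 750 mm from the base axis. Payload 10.2 kg.
Tool frame: the origin (TCP) lies between the finger pads; the fingertips stand 11 mm ahead of it and the grasp point (between the pads) lies 8 mm behind it (ctrl.tip_extent is the distance from the TCP to the fingertips, in mm); z points along the fingers, y is the direction in which the jaws open and shut (so a half turn about z gives the same grasp; the last joint's range is limited). The gripper opens to 85 mm and grips with 20 to 120 N. Pads are 22 mm wide; open, the fingers measure 114 mm over their backs; the gripper's body (76 mm by 85 mm) begins 54 mm behind the grasp point. The pads swing forward as they close: fully open they stand 13 mm farther back than shut.
Start: joints at [1.106, 0.313, 1.498, -0, 1.331, -0.223], TCP at [125.724, 509.73, 242.294] pointing down, gripper open.
Joint ranges: [-2.94, 2.94], [-0.97, 2.17], [0.19, 2.56], [-1.23, 4.37], [0.02, 3.11], [-2.88, 2.88]. Speed limits (rad/s): [2.39, 2.39, 3.01, 3.14, 3.14, 3.14].

INTERFACE

Orientations are given as a unit quaternion [w, x, y, z].
In Python, from rig import ctrl gives the robot as it stands.
- The arm moves only by the tool apply_moves, never from a script. Its argument "commands" is a list of rows, each a list of 5 numbers: the finger opening in cm, from 0 to 8.54, then the shift along the tool's x, y, z in cm, then the turn about the tool's z in rad. In form: [[jaw, dx, dy, dz, roll], ...]. A call has 1 to 12 rows; each row shifts and turns the commanded pose from where the row before left it, along the tool's axes as they then stand; what a row does not reach is not made up. A row lasts 1/12 s, in which the tool goes at most 41.7 mm and 7.16 degrees, less where a joint would pass 70% of its speed; a pose out of reach is approached as far as the arm can. A call with a gripper value outside its range is refused whole. The fingers move at their own pace and stop on an object; "squeeze" is the grip in N (left out, the last holds). Time passes only in rows, so rows that do not move let the fingers close. It gives the time, the measured TCP pose, the force and the opening at its end, in the units of the state.
- ctrl.sense(): the state, without advancing time (a new reading comes with each control period).
- ctrl.capture(name): name is "side" or "top" or "wrist"; returns the picture (480x640x3 uint8, red, green, blue); there is no depth.
- ctrl.camera_info(name): a dict with "fov_y" (degrees; the focal length in pixels is half the picture's height over the tangent of half this angle, whatever the lens; pixels are square), "cx", "cy" (the principal point, pixels), "dist_coeffs" ([k1, k2, p1, p2, k3] as OpenCV has them; the pictures are not rectified), "camera_from_world" (4x4, takes a point from world to camera coordinates). Camera axes: x right, y down, z forward; pixel columns grow to the right and rows downward; lengths in mm; the calibration is good to about 2 mm. A picture is of the moment at which its call begins: read the wrist's pose just before it. camera_info takes no time and is no camera call; for the wrist camera it gives the pose at the moment of the call.
- ctrl.finish_job(): hands the job in, once; it reports no verdict.
The state is a dict: "time_s": time; "joints": joint angles; "dq": joint speeds; "tau": joint torques, N m; "eef_pos": TCP position; "ee_rot": TCP orientation; "force": force on the tool from outside, world axes, zero at the start; "wrist_torque": the same for the moment, N m; "grip_width": opening from 0.0 (shut) to 1.0 (fully open).
Only numpy, scipy, OpenCV 4.12 (cv2) and the standard library are available. Lean on these libraries where they do the work, as an engineer would, in place of code of your own. Each camera call takes 0.05 s, during which the arm holds its last target.

TASK

Lift the S-hook out of its timber block, hook it over the rack's bar and settle it all the way down in the bar's one groove, found by sliding it gently along the bar. Then pick up the small screw bin and hang it by its wire bail in the hook's lower curl, let go, and leave it hanging quietly and level. Be gentle with the rack, do not drop the hook or bin, and leave the other things where they are.

Things in the scene. Friction and masses are not known exactly. Their poses are not given: they have to be found in the camera images.
- rack: Hanging rack, fixed to the bench. One dark steel post (24 mm square, on a foot plate 150 x 120 mm) at y = +170 mm, at the side away from the robot, carries a rigid level round steel bar, 20 mm thick, along the rack's y axis; its other end, past y = -115 mm, is free. Origin: on the table under the bar; x points to the robot's right, z up. The bar's axis is at x = 0, z = 285 mm.
- rack_bar (a point): Point on the bar's axis above the rack's origin. The bar has one turned groove: 10 mm diameter at its bottom (5 mm deep), 11 mm wide there, 15 mm wide at the chamfered mouth. Its place is not measured: its centre lies between y = -50 and +50 mm of this point. It can be seen, or felt by sliding the hook along the bar under light pressure until it drops.
- shook: S-hook of plain 8 mm round steel, about 110 g, 134 mm tall, 46 mm wide, lying in its x-z plane, standing upright in a block's slot (leans up to 3 degrees). Origin: middle of its straight shank, which runs from x -19, z +44 to x +19, z -44 mm; z up, x to the robot's right. Hung on the bar's plain part its origin is 49 mm below the bar's axis; seated in the groove, 54 mm.
- shook_top (a point): Centre of the upper curl, 44 mm above the hook's origin: a half circle (wire centre line radius 19 mm, inner width 30 mm) from the shank's upper end at x -19 over the top to its free end at x +19, which points down and ends (wire included) 40 mm above the hook's origin. So the bar enters from the +x side, under the free end.
- shook_low (a point): The point in the lower curl where an 8 mm wire rests (that wire's centre), 55 mm under the hook's origin. The lower curl is a half circle of radius 19 mm (inner width 30) about z -44 mm, from the shank's lower end at x +19 under the bottom to its free end at x -19, which points up, its tip (wire included) 40 mm under the origin: it opens upward, on the -x side.
- hookblock: Timber block 74 x 50 x 36 mm, fixed to the bench, with a slot (50 mm along its x, 10.6 mm wide, 28 mm deep) in which the S-hook's lower curl stands. Origin: centre of its underside, z up.
- bin: Small open grey screw bin, 90 (x) x 80 (y) x 50 mm, 0.2 to 0.4 kg, standing on the table. A rigid 8 mm wire bail arches over its middle, rising from the two y side walls. A grip fin stands out from its -x side (the robot's left): 12 mm thick in y, x from -44 to -89 mm, z from 19 to 53 mm. Origin: centre of its underside, z up.
- bin_bail (a point): Middle of the bail's level top, on the wire's centre line, 105 mm above the bin's underside (55 mm over the rim); the level part runs along the bin's y from -22 to +22 mm.
- bin_fin (a point): A good grip point in the grip fin: 68 mm to the -x side of the bin's origin, 38 mm above its underside; fingers close along the bin's y.
- carton_a: low brown carton 80 x 60 x 35 mm, a bystander; origin: the centre of its underside
- tape: black roll of tape, 100 mm across, 40 mm high, lying flat, a bystander; origin: the centre of its underside
- driver: screwdriver lying on the table, a bystander
- spraycan: closed can, 64 mm across, 180 mm high, a bystander; origin: the centre of its underside
- hammer: hammer lying behind the rack, a bystander
- glue: closed bottle, 52 mm across, 130 mm high, a bystander; origin: the centre of its underside
- carton_b: brown carton 100 x 70 x 60 mm, a bystander; origin: the centre of its underside

How it is judged (in metres and radians):
On the way, in this order (a step that is already met when the one before it is completed fails the run):
1. the S-hook hangs upright on the bar, fully down in the groove, with the bin still standing on the table (z of shook in the frame of rack between 0.222 and 0.2333 m and x of shook in the frame of rack between -0.015 and 0.015 m and angle between shook's own z axis and vertical below 0.25 rad and height (world z) of bin below 0.03 m), for 0.3 s.
2. the bin hangs by its bail in the lower curl of the hook, the hook still in the groove (z of shook in the frame of rack between 0.222 and 0.2333 m and x of shook in the frame of rack between -0.015 and 0.015 m and angle between each of shook, bin's own z axis and vertical below 0.25 rad and x of bin_bail in the frame of shook between -0.012 and 0.012 m and z of bin_bail in the frame of shook between -0.064 and -0.046 m and y of bin_bail in the frame of shook between -0.02 and 0.02 m and height (world z) of bin above 0.04 m), for 0.3 s.
At the end, for the whole second after the job is handed in: Hook in the groove: origin 51.7 to 63 mm below the bar axis, within 15 mm of straight under it, tilt under 0.25 rad. Bin hung: bail middle in the hook's frame within 12 mm in x, 20 mm in y, 46 to 64 mm below its origin; tilt under 0.25 rad, over 40 mm up, at rest (0.05 m/s, 0.4 rad/s), fingers off (all of step 2 and linear speed of bin below 0.05 m/s and angular speed of bin below 0.4 rad/s and contact force between bin and shook above 1 N and contact force between the fingers and bin below 0.1 N and contact force between the fingers and shook below 0.1 N); the robot touches nothing.
It fails at once if the rack is pushed, pulled or knocked with more than 30 N (contact force between anything else and rack above 30 N).
It fails at once if the bin is dropped or swung (faster than 1.2 m/s) (linear speed of bin above 1.2 m/s).
It fails at once if the hook is dropped or thrown (faster than 1.2 m/s) (linear speed of shook above 1.2 m/s).
It fails at once if a bystander is shifted by more than 30 mm (distance of any of carton_a, tape, driver, spraycan, hammer, glue, carton_b from where it was at the start of the episode above 0.03 m).
It also fails if it takes over 72 s, if anything falls off the work surface, if the arm or the gripper's body presses on something with over 40 N, if the wrist force passes 120 N, or if a joint passes its speed limit or range.

## Working session

There is one attempt and no reset: what is moved stays moved. The work goes in short steps, Python scripts to look and compute and a tool call to move; the robot and the scene stay as the last step left them, time stands still between calls to the robot, and variables do not carry over. Pictures are saved under pics/ and viewed, and the job is handed in when it is done.

Besides the shell and the picture viewer there is one more tool, called after "Emit:" as name(argument=value, ...) on one line, values as JSON. apply_moves: Moves the arm, as the interface text tells. Its arguments: {"type":"object","properties":{"commands":{"type":"array"},"squeeze":{"type":"number"}},"required":["commands"]}

```bash
mkdir -p pics; ls
cat > h.py <<'E'
import numpy as np, cv2, json
from rig import ctrl
def cam(n):
    i=ctrl.camera_info(n); f=240/np.tan(np.radians(i["fov_y"])/2)
    K=np.array([[f,0,i["cx"]],[0,f,i["cy"]],[0,0,1.]]); return K,np.array(i["dist_coeffs"],float),np.array(i["camera_from_world"],float)
def proj(c,P):
    K,D,T=c; P=np.atleast_2d(np.array(P,float)); r,_=cv2.Rodrigues(T[:3,:3])
    return cv2.projectPoints(P,r,T[:3,3],K,D)[0].reshape(-1,2)
def ray(c,uv):
    K,D,T=c; n=cv2.undistortPoints(np.array(uv,float).reshape(-1,1,2),K,D).reshape(-1,2)
    d=np.c_[n,np.ones(len(n))]@T[:3,:3]; o=-T[:3,:3].T@T[:3,3]
    return o,d/np.linalg.norm(d,axis=1)[:,None]
def plane(c,uv,z=None,ax=2):
    o,d=ray(c,uv); return o+d*((z-o[ax])/d[:,ax])[:,None]
def tri(c1,u1,c2,u2):
    o1,d1=ray(c1,[u1]);o2,d2=ray(c2,[u2]);d1=d1[0];d2=d2[0]
    s=np.linalg.lstsq(np.c_[d1,-d2],o2-o1,rcond=None)[0]
    a=o1+s[0]*d1;b=o2+s[1]*d2
    return (a+b)/2,np.linalg.norm(a-b)
def shot(n,f):
    c=cam(n); im=ctrl.capture(n); cv2.imwrite(f"pics/{f}.png",im[:,:,::-1]); return c,im
E
python3 - <<'E'
from h import *
import pickle
d={}
for n in("side","top","wrist"):
    c,im=shot(n,n+"0"); d[n]=(c,im); print(n,c[0][0,0],c[1],-c[2][:3,:3].T@c[2][:3,3],c[2][2,:3])
pickle.dump(d,open("v0.pkl","wb"))
print(ctrl.sense())
E
```

```text
pics
side 597.4712266665206 [0.07079566 0.         0.         0.         0.        ] [ 179.64474101 1223.18229642  902.17230558] [ 0.27417212 -0.83174914 -0.48272458]
top 507.1915545304522 [-0.09258131  0.          0.          0.          0.        ] [ 470.34324353   -7.33008174 1501.84136773] [ 0.0818353   0.00955061 -0.9966001 ]
wrist 382.3857538444628 [-0.06197893  0.          0.          0.          0.        ] [ 49.17935508 529.00273529 373.34780567] [ 0.29943948 -0.07525078 -0.95114316]
{'time_s': 0.15, 'joints': array([ 1.10561235e+00,  3.13326738e-01,  1.49820943e+00, -1.05964079e-05,
        1.33099671e+00, -2.23366490e-01]), 'dq': array([-0.00040492,  0.00113885, -0.00325774, -0.00074832, -0.00309499,
        0.0002514 ]), 'tau': array([ 2.11654144e-03, -4.12367749e+01, -2.59798461e+01, -8.48111426e-05,
        3.14072095e-03, -5.73289162e-05]), 'eef_pos': array([125.64227944, 509.57512242, 241.88384423]), 'ee_rot': array([-1.53826395e-04,  1.20613102e-01,  9.92699481e-01, -4.44265076e-04]), 'force': array([0.70568119, 0.26004681, 0.24363387]), 'wrist_torque': array([ 0.05298073, -0.01751523, -0.00435089]), 'grip_width': 1.0021151573013216}
```

View pics/side0.png

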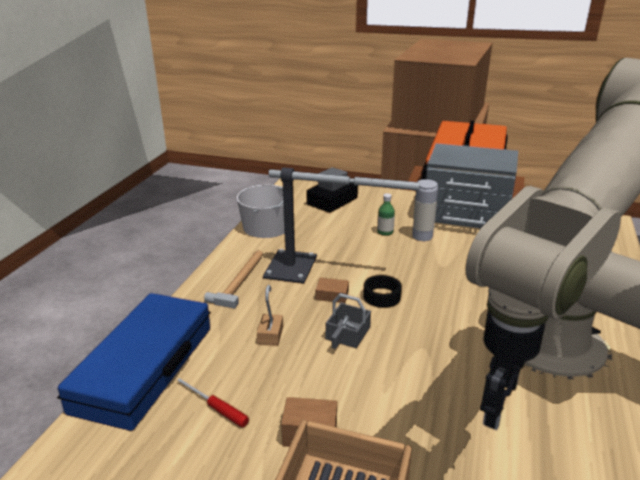

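View pics/top0.png

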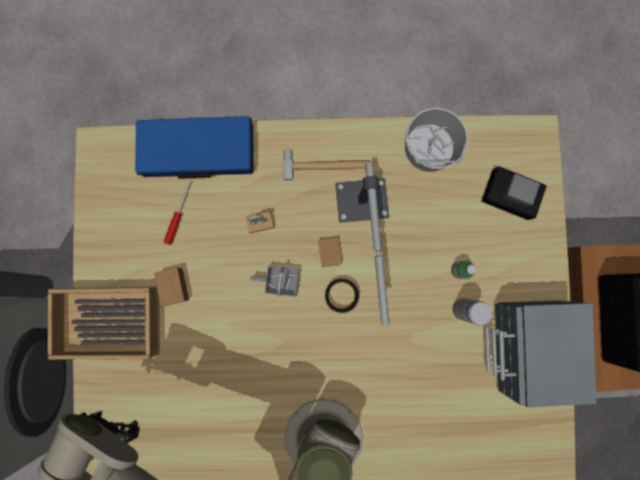

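View pics/wrist0.png

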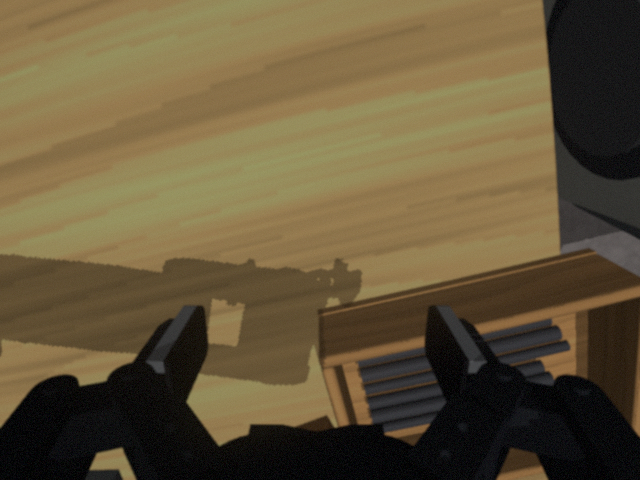

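The side view shows the rack post at (290,220) with its bar from (272,173) to (425,185), the hook and block at (270,320) and the bin at (348,325). In the top view the bar runs from (370,163) to (384,322), the hook block is at (260,221) and the bin at (280,280). I'll zoom in on these.

Run:
```python
import pickle,cv2,numpy as np
d=pickle.load(open("v0.pkl","rb"))
def crop(n,x0,y0,x1,y1,s): 
    im=d[n][1][y0:y1,x0:x1,::-1]; return cv2.resize(im,None,fx=s,fy=s,interpolation=cv2.INTER_CUBIC)
cv2.imwrite("pics/a1.png",crop("side",250,270,390,370,5))
cv2.imwrite("pics/a2.png",crop("top",240,200,400,320,5))
cv2.imwrite("pics/a3.png",crop("side",260,160,440,280,4))
cv2.imwrite("pics/a4.png",crop("top",325,150,400,330,3))
```

```text
(no output)
```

View pics/a1.png

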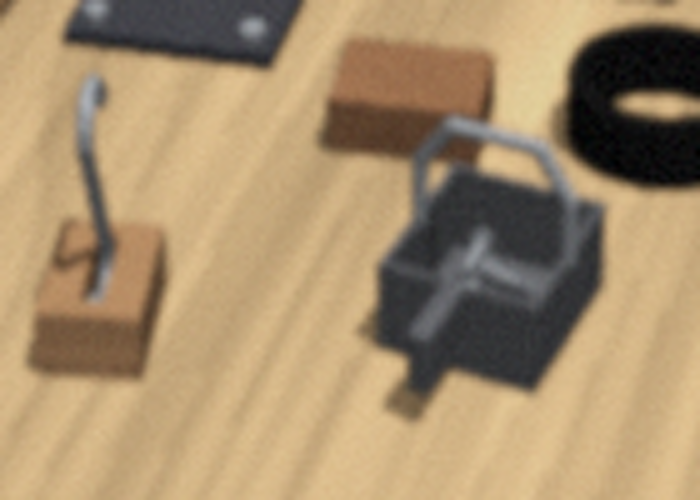

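View pics/a2.png

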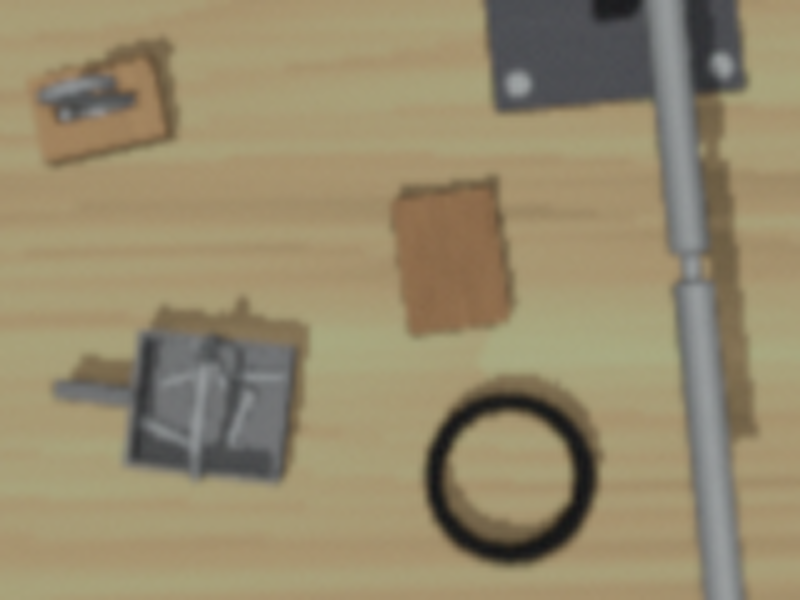

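View pics/a3.png

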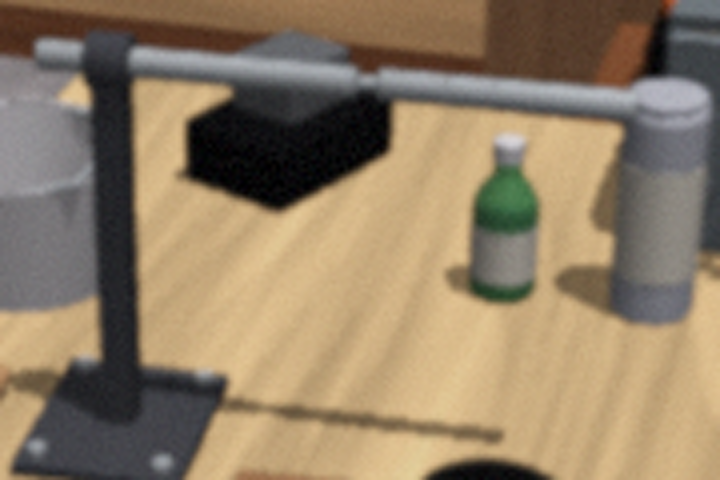

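View pics/a4.png

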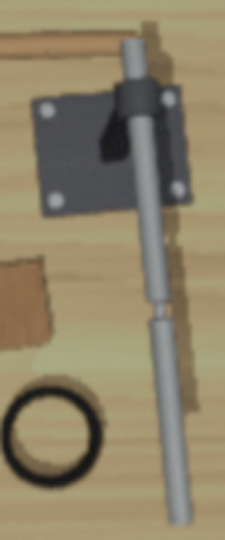

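```bash
cat >> h.py <<'E'
def up(x0,y0,s,pts): return [(x0+(x+.5)/s-.5,y0+(y+.5)/s-.5) for x,y in pts]
E
python3 - <<'E'
from h import *
np.set_printoptions(precision=1,suppress=True)
import pickle
d=pickle.load(open("v0.pkl","rb")); T=d["top"][0];S=d["side"][0]
# bar axis by mask in top: find centre of bright grey per row
im=d["top"][1].astype(int)
rows=[];
for r in list(range(205,245))+list(range(262,318)):
    x0=int(373.0+(r-200)*0.088)
    seg=im[r,x0-12:x0+14]; sat=seg.max(1)-seg.min(1); m=(sat<22)&(seg.max(1)>95)
    xs=np.where(m)[0]
    if len(xs)>5: rows.append((x0-12+xs.mean(),r,len(xs)))
rows=np.array(rows); p=np.polyfit(rows[:,1],rows[:,0],1); print("fit",p,rows[:,2].mean(), np.std(rows[:,0]-np.polyval(p,rows[:,1])))
P=plane(T,[(np.polyval(p,r),r) for r in (205,235,253.2,290,318)],285); print(P)
dv=P[0]-P[-1]; print("bar dir",dv/np.linalg.norm(dv), np.degrees(np.arctan2(dv[1],dv[0])))
# side: groove
g=tri(T,(np.polyval(p,253.2),253.2),S,up(260,160,4,[(367,82)])[0]); print("groove tri",g)
print("groove proj side",proj(S,P[2]))
# post footprint corners (plate) top
print("plate", plane(T,up(325,150,3,[(32,98),(180,88),(192,205),(44,217)]),8))
# block top corners
print("block", plane(T,up(240,200,5,[(30,80),(148,52),(172,138),(48,166)]),36))
print("blockside", plane(S,up(250,270,5,[(68,222),(163,232),(148,322),(40,312)]),36))
# bin rim corners
print("bin", plane(T,up(240,200,5,[(138,332),(298,345),(280,483),(126,466)]),50))
print("bail", plane(T,up(240,200,5,[(204,368),(196,470)]),105))
print("fin", plane(T,up(240,200,5,[(55,388),(130,395)]),53))
# bail tri corner points
print(tri(T,up(240,200,5,[(205,372)])[0],S,up(250,270,5,[(450,124)])[0]))
print("bail side",plane(S,up(250,270,5,[(452,124),(540,147)]),105))
# hook
print("hooktop side",plane(S,up(250,270,5,[(94,80)]),139+0))
E
```

```text
fit [  0.1 354.8] 8.260416666666666 0.837927789576582
[[ 638.1 -133.3  285. ]
 [ 565.1 -137.5  285. ]
 [ 521.2 -140.2  285. ]
 [ 433.1 -145.5  285. ]
 [ 366.5 -149.7  285. ]]
bar dir [1.  0.1 0. ] 3.453393277924108
groove tri (array([ 522. , -139.8,  286.9]), np.float64(1.7137294701525008))
groove proj side [[352.  180.8]]
plate [[ 747.2  -49.8    8. ]
 [ 753.7 -197.3    8. ]
 [ 636.3 -205.     8. ]
 [ 628.   -58.4    8. ]]
block [[650.6 215.4  36. ]
 [665.3 146.   36. ]
 [614.5 132.8  36. ]
 [600.  205.4  36. ]]
blockside [[664.1 143.5  36. ]
 [617.2 137.7  36. ]
 [599.8 204.3  36. ]
 [650.3 211.9  36. ]]
bin [[502.  152.8  50. ]
 [492.5  61.3  50. ]
 [414.2  73.2  50. ]
 [425.7 161.   50. ]]
bail [[480.2 110.7 105. ]
 [424.4 116.2 105. ]]
fin [[471.1 200.6  53. ]
 [466.1 157.7  53. ]]
(array([480. , 110.4, 108.2]), np.float64(4.179221336195385))
bail side [[482.4 106.2 105. ]
 [438.6 112.2 105. ]]
hooktop side [[636.  167.5 139. ]]
```

```bash
cat >> h.py <<'E'
from scipy.spatial.transform import Rotation as Rn
def pose():
    s=ctrl.sense(); q=s["ee_rot"]; R=Rn.from_quat([q[1],q[2],q[3],q[0]]).as_matrix(); return s,np.array(s["eef_pos"]),R
def to(target,yaw=None):
    s,p,R=pose(); d=R.T@(np.array(target)-p)/10; y=np.degrees(np.arctan2(R[1,0],R[0,0]))
    print("t",round(s["time_s"],2),"pos",p.round(1),"yaw",round(y,2),"F",np.round(s["force"],1),"M",np.round(s["wrist_torque"],2),"w",round(s["grip_width"],3),"tilt",np.round(R[2],3))
    print("tool d cm",d.round(2), "" if yaw is None else "roll %.3f"%np.radians(y-yaw))
def hookpts(H,yaw,zs=1):
    u=np.array([np.cos(np.radians(yaw)),np.sin(np.radians(yaw)),0]); a=np.linspace(0,np.pi,13)
    upc=[(-19*np.cos(t),44+19*np.sin(t)) for t in a]; lo=[(19*np.cos(t),-44-19*np.sin(t)) for t in a]
    L=np.array(upc[::-1]+lo); return np.array(H)+L[:,:1]*u+L[:,1:]*np.array([0,0,1])
def yr(yaw): return np.radians(yaw)
E
python3 - <<'E'
from h import *
import pickle
d=pickle.load(open("v0.pkl","rb"))
for n,(x0,y0,x1,y1),s in (("top",(235,195,285,245),10),("side",(245,275,295,350),8)):
    c,im=d[n]; o=cv2.resize(im[y0:y1,x0:x1,::-1],None,fx=s,fy=s,interpolation=cv2.INTER_CUBIC)
    q=proj(c,hookpts((632.7,174.7,75),-77.9)); q=((q-[x0,y0])+.5)*s-.5
    cv2.polylines(o,[q.round().astype(np.int32)],False,(0,0,255),1); cv2.imwrite(f"pics/hk_{n}.png",o)
to([627.5,199.1,250],102.1)
E
```

```text
t 0.15 pos [125.6 509.6 241.9] yaw 166.15 F [0.7 0.3 0.2] M [ 0.05 -0.02 -0.  ] w 1.002 tilt [ 0.    -0.001 -1.   ]
tool d cm [-56.16 -18.13  -0.81] roll 1.118
```

View pics/hk_top.png

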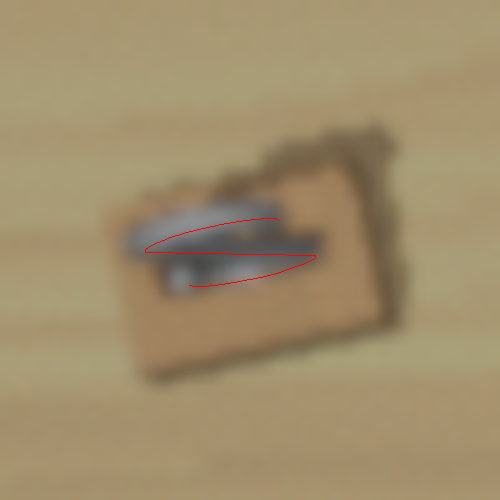

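View pics/hk_side.png

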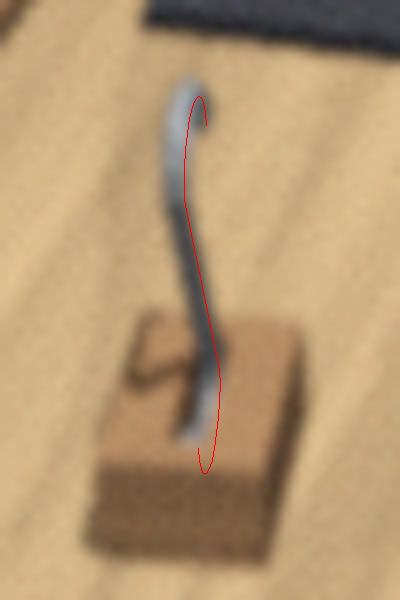

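Emit:
apply_moves(commands=[[8.5, 0, 0, 0, 0.124], [8.5, 0, 0, 0, 0.124], [8.5, 0, 0, 0, 0.124], [8.5, 0, 0, 0, 0.124], [8.5, 0, 0, 0, 0.124], [8.5, 0, 0, 0, 0.124], [8.5, 0, 0, 0, 0.124], [8.5, 0, 0, 0, 0.124], [8.5, 0, 0, 0, 0.124]])

```text
time_s: 0.9
eef_pos: [125.7, 509.6, 242.0]
ee_rot: [0.0, 0.63, 0.776, -0.0]
force: [-0.3, 1.1, 0.6]
grip_width: 0.995
```

Run:
```python
from h import *
to([627.5,199.1,230],102.1)
```

```text
t 0.9 pos [125.7 509.6 242. ] yaw 101.85 F [-0.3  1.1  0.6] M [ 0.02  0.01 -0.01] w 0.995 tilt [-0. -0. -1.]
tool d cm [-40.7   42.74   1.21] roll -0.004
```

Emit:
apply_moves(commands=[[8.5, -1.5, 1.6, 0.1, 0], [8.5, -2.7, 2.85, 0.1, 0], [8.5, -2.7, 2.85, 0.1, 0], [8.5, -2.7, 2.85, 0.1, 0], [8.5, -2.7, 2.85, 0.1, 0], [8.5, -2.7, 2.85, 0.1, 0], [8.5, -2.7, 2.85, 0.1, 0], [8.5, -2.7, 2.85, 0.1, 0], [8.5, -2.7, 2.85, 0.1, 0], [8.5, -2.7, 2.85, 0.1, 0], [8.5, -2.7, 2.85, 0.1, 0], [8.5, -2.7, 2.85, 0.1, 0]])

```text
time_s: 1.9
eef_pos: [515.1, 273.0, 230.0]
ee_rot: [-0.0, 0.628, 0.778, -0.0]
force: [-0.2, 0.9, 0.5]
grip_width: 0.996
```

Emit:
apply_moves(commands=[[8.5, -2.7, 2.8, 0, 0], [8.5, -2.7, 2.8, 0, 0], [8.5, -2.7, 2.8, 0, 0], [8.5, -1.4, 1.4, 0, 0], [8.5, 0, 0, 0, 0], [8.5, 0, 0, 0, 0]])

```text
time_s: 2.4
eef_pos: [629.8, 201.7, 229.3]
ee_rot: [-0.001, 0.628, 0.778, -0.001]
force: [-0.2, 0.6, -1.1]
grip_width: 0.997
```

Run:
```python
from h import *
import pickle
to([627.5,199.1,230],102.1)
c,im=shot("wrist","w1"); pickle.dump((c,im),open("w1.pkl","wb"))
print(proj(c,hookpts((634,175,75),-77.9))[[0,6,12,18,25]])
```

```text
t 2.4 pos [629.8 201.7 229.3] yaw 102.13 F [-0.2  0.6 -1.1] M [-0.03 -0.06  0.01] w 0.997 tilt [ 0.    -0.002 -1.   ]
tool d cm [-0.2  -0.28 -0.07] roll 0.000
[[313.26434922 297.96574662]
 [312.98027424 285.16146729]
 [313.18538127 247.1996972 ]
 [314.15343547 232.9110587 ]
 [314.014473   213.61907858]]
```

View pics/w1.png

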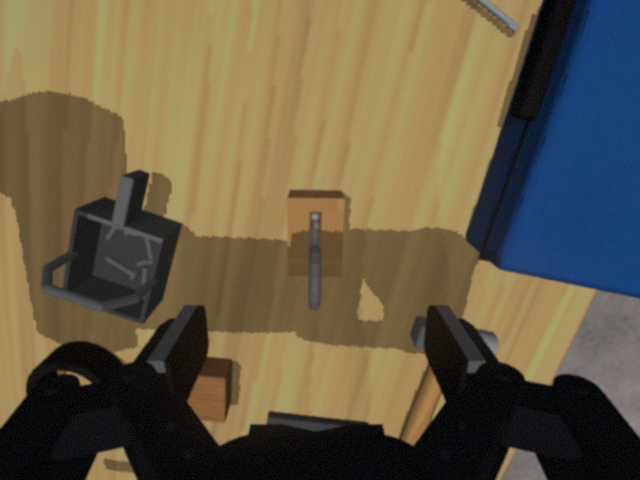

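Run:
```python
from h import *
import pickle
c,im=pickle.load(open("w1.pkl","rb"))
x0,y0,x1,y1,s=270,180,360,320,5
o=cv2.resize(im[y0:y1,x0:x1,::-1],None,fx=s,fy=s,interpolation=cv2.INTER_CUBIC)
q=proj(c,hookpts((634,175,75),-77.9)); q=((q-[x0,y0])+.5)*s-.5
cv2.polylines(o,[q.round().astype(np.int32)],False,(0,0,255),1); cv2.imwrite("pics/w1z.png",o)
np.set_printoptions(precision=1,suppress=True)
K=plane(c,[(290,193),(345,195.5),(341,275),(288.5,275)],36); print(K,K.mean(0))
```

```text
[[605.7 208.5  36. ]
 [652.6 216.4  36. ]
 [666.4 142.8  36. ]
 [618.9 132.5  36. ]] [635.9 175.   36. ]
```

View pics/w1z.png

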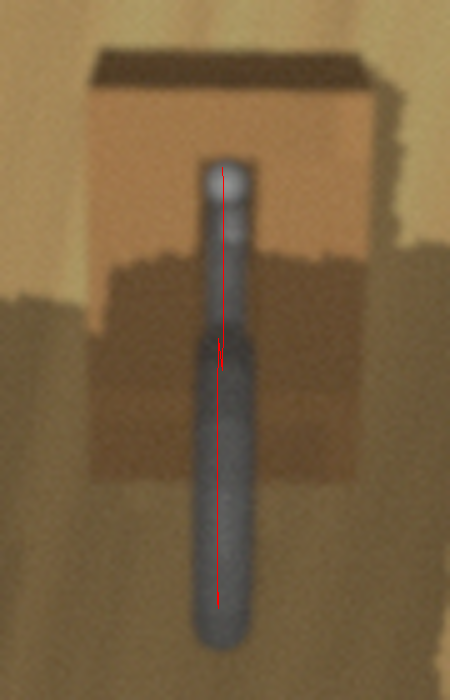

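Run:
```python
from h import *
to([630.3,198.8,114],102.1)
```

```text
t 2.45 pos [629.2 202.5 229.8] yaw 102.2 F [-0.   0.3  0.5] M [0.01 0.   0.01] w 0.998 tilt [ 0.    -0.001 -1.   ]
tool d cm [-0.39  0.04 11.58] roll 0.002
```

Emit:
apply_moves(commands=[[3.5, -0.2, 0, 1, 0], [3.5, -0.2, 0.05, 2, 0], [3.5, 0, 0, 2, 0], [3.5, 0, 0, 2, 0], [3.5, 0, 0, 2, 0], [3.5, 0, 0, 1.6, 0], [3.5, 0, 0, 1.0, 0], [3.5, 0, 0, 0, 0], [3.5, 0, 0, 0, 0]])

```text
time_s: 3.2
eef_pos: [630.6, 198.9, 114.5]
ee_rot: [-0.0, 0.628, 0.778, -0.0]
force: [-0.1, -0.3, -0.1]
grip_width: 0.412
```

Run:
```python
from h import *
to([630.3,198.8,114],102.1)
c,im=shot("wrist","w2")
```

```text
t 3.2 pos [630.6 198.9 114.5] yaw 102.24 F [-0.1 -0.3 -0.1] M [ 0.01 -0.    0.02] w 0.412 tilt [ 0. -0. -1.]
tool d cm [-0.01 -0.03  0.05] roll 0.003
```

View pics/w2.png

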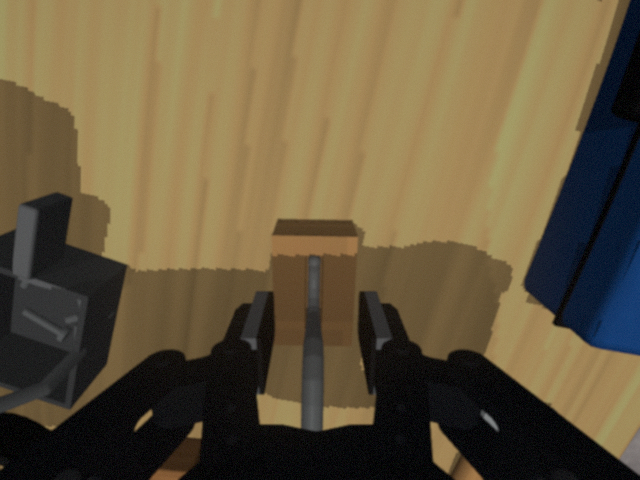

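The hook's shank runs down at u≈313, centred between the pads (inner faces at 273 and 360). Closing on it.

Emit:
apply_moves(commands=[[0, 0, 0, 0, 0], [0, 0, 0, 0, 0], [0, 0, 0, 0, 0], [0, 0, 0, 0, 0], [0, 0, 0, 0, 0], [0, 0, 0, 0, 0], [0, 0, 0, 0, 0]], squeeze=50)

```text
time_s: 3.83
eef_pos: [631.2, 198.6, 115.2]
ee_rot: [0.0, 0.628, 0.778, 0.001]
force: [-0.6, 1.0, 5.6]
grip_width: 0.073
```

Emit:
apply_moves(commands=[[0, 0, 0, -0.5, 0], [0, 0, 0, -1, 0], [0, 0, 0, -1.5, 0], [0, 0, 0, -2, 0], [0, 0, 0, -2, 0], [0, 0, 0, 0, 0], [0, 0, 0, 0, 0]])

```text
time_s: 4.42
eef_pos: [631.2, 198.5, 185.3]
ee_rot: [0.001, 0.628, 0.778, 0.001]
force: [-0.4, 0.2, -1.7]
grip_width: 0.071
```

Run:
```python
from h import *
to([630.3,198.8,114],102.1)
import pickle
d={n:shot(n,n+"3") for n in("side","top","wrist")}
pickle.dump(d,open("v3.pkl","wb"))
im=d["side"][1]; cv2.imwrite("pics/side3z.png",cv2.resize(im[220:360,220:420,::-1],None,fx=4,fy=4,interpolation=cv2.INTER_CUBIC))
```

```text
t 4.42 pos [631.2 198.5 185.3] yaw 102.2 F [-0.4  0.2 -1.7] M [ 0.07  0.05 -0.04] w 0.071 tilt [-0.     0.002 -1.   ]
tool d cm [ 0.05 -0.1   7.13] roll 0.002
```

View pics/side3z.png

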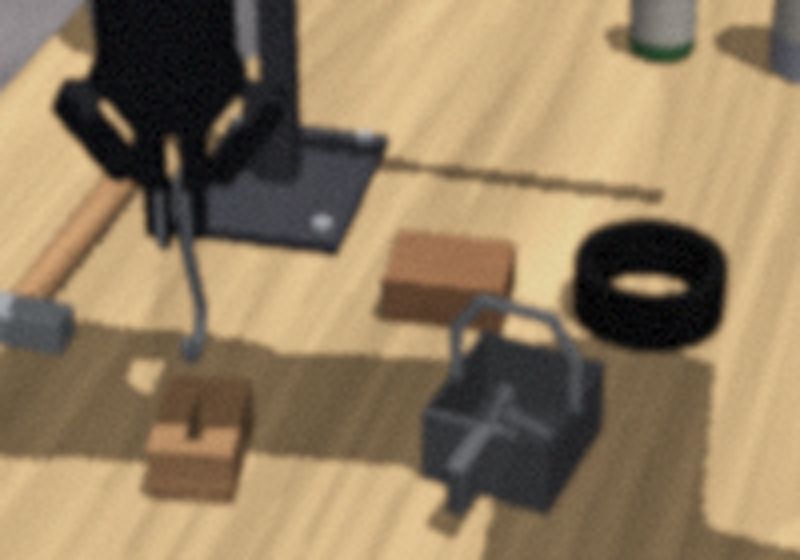

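View pics/wrist3.png

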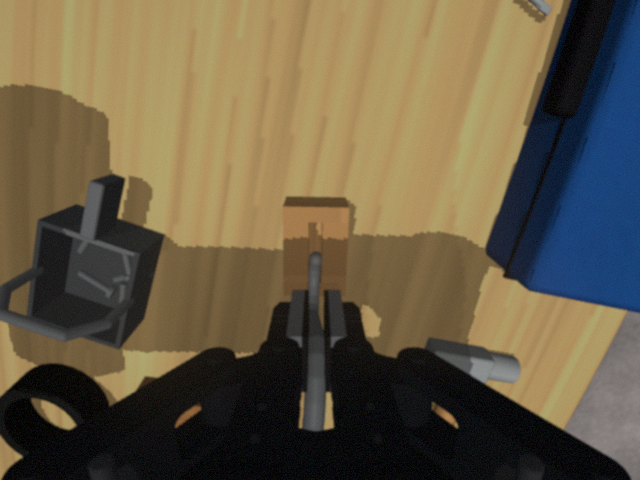

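Run:
```python
from h import *
import pickle
np.set_printoptions(precision=1,suppress=True)
d=pickle.load(open("v3.pkl","rb"))
c,im=d["wrist"]; s=6; x0,y0,x1,y1=290,235,350,335
cv2.imwrite("pics/w3z.png",cv2.resize(im[y0:y1,x0:x1,::-1],None,fx=s,fy=s,interpolation=cv2.INTER_CUBIC))
u=up(220,220,4,[(192,350)])[0]; print(tri(c,(315,258),d["side"][0],u))
# predicted if hook origin: grip at x=-25 z=46 -> tip
a=np.radians(-77.8); p=np.array([631.2,198.5,185.3])
uu=np.array([np.cos(a),np.sin(a),0]); H=np.array([635.5,174.3,75+71]); tip=H-19*uu+[0,0,-44]; print(tip,proj(c,tip),proj(d["side"][0],tip),u)
```

```text
(array([631. , 191.7,  96.3]), np.float64(1.2057774981823914))
[631.5 192.9 102. ] [[315.1 260.1]] [[266.9 305.4]] (267.625, 307.125)
```

View pics/w3z.png

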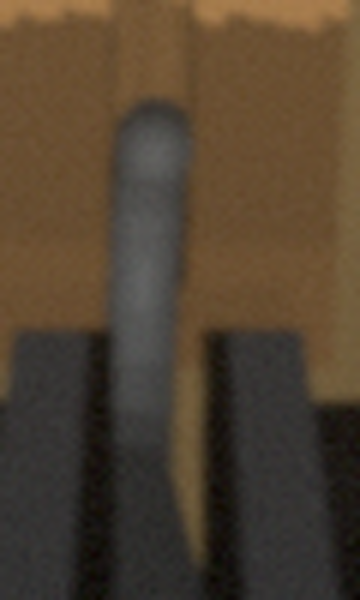

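Run:
```python
from h import *
to([516.4,-55.1,300],93.45)
```

```text
t 4.57 pos [630.4 198.4 182.8] yaw 102.2 F [-0.  -0.  -0.7] M [-0.04 -0.01 -0.02] w 0.072 tilt [ 0.    -0.003 -1.   ]
tool d cm [-22.36 -16.53 -11.68] roll 0.153
```

Emit:
apply_moves(commands=[[0, 0, 0, -1, 0], [0, 0, 0, -2, 0], [0, 0, 0, -2, 0.076], [0, 0, 0, -2, 0.076], [0, 0, 0, -2, 0], [0, 0, 0, -1.5, 0], [0, 0, 0, -1, 0], [0, 0, 0, 0, 0]])

```text
time_s: 5.23
eef_pos: [631.3, 198.6, 301.5]
ee_rot: [0.001, 0.685, 0.728, 0.001]
force: [-0.1, -0.6, -1.4]
grip_width: 0.078
```

Run:
```python
from h import *
to([516.4,-55.1,300],93.45)
```

```text
t 5.23 pos [631.3 198.6 301.5] yaw 93.5 F [-0.1 -0.6 -1.4] M [ 0.04 -0.04 -0.02] w 0.078 tilt [ 0.     0.003 -1.   ]
tool d cm [-24.62 -13.02   0.1 ] roll 0.001
```

Emit:
apply_moves(commands=[[0, -1, -0.5, 0, 0], [0, -2, -1, 0, 0], [0, -3, -1.6, 0, 0], [0, -3, -1.6, 0, 0], [0, -3, -1.6, 0, 0], [0, -3, -1.6, 0, 0], [0, -3, -1.6, 0, 0], [0, -3, -1.6, 0, 0], [0, -2, -1.2, 0, 0], [0, -1.6, -0.7, 0, 0], [0, 0, 0, 0, 0], [0, 0, 0, 0, 0]])

```text
time_s: 6.23
eef_pos: [515.9, -55.3, 298.6]
ee_rot: [-0.001, 0.686, 0.728, -0.0]
force: [1.1, 0.6, -1.0]
grip_width: 0.071
```

Run:
```python
from h import *
import pickle
d={n:shot(n,n+"4") for n in("side","top","wrist")}
to([516.4,-55.1,300],93.45)
pickle.dump(d,open("v4.pkl","wb"))
im=d["side"][1]; cv2.imwrite("pics/side4z.png",cv2.resize(im[120:260,260:440,::-1],None,fx=4.2,fy=4.2,interpolation=cv2.INTER_CUBIC))
im=d["top"][1]; cv2.imwrite("pics/top4z.png",cv2.resize(im[200:320,320:420,::-1],None,fx=5,fy=5,interpolation=cv2.INTER_CUBIC))
```

```text
t 6.38 pos [516.4 -54.1 298.9] yaw 93.56 F [-0. -0. -1.] M [ 0.05  0.   -0.05] w 0.074 tilt [ 0.    -0.001 -1.   ]
tool d cm [-0.1  -0.   -0.11] roll 0.002
```

View pics/side4z.png

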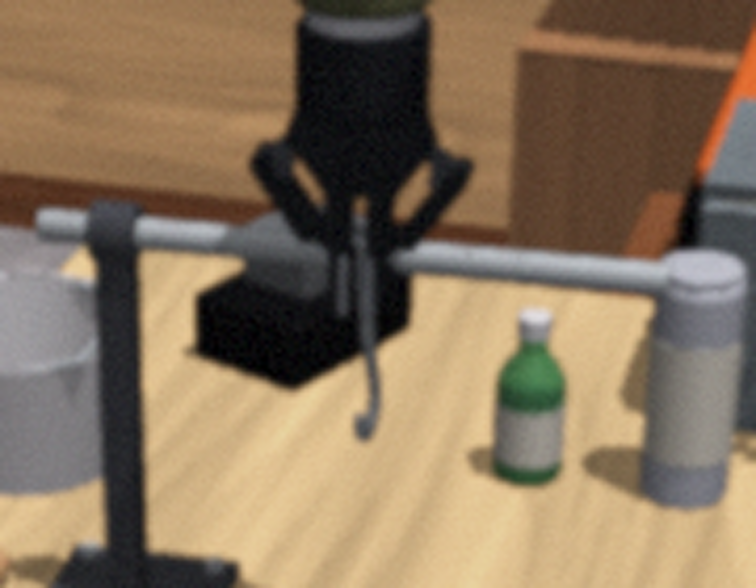

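View pics/top4z.png

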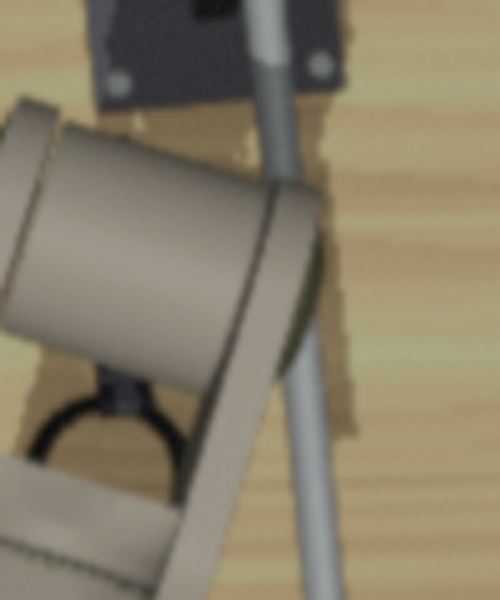

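View pics/wrist4.png

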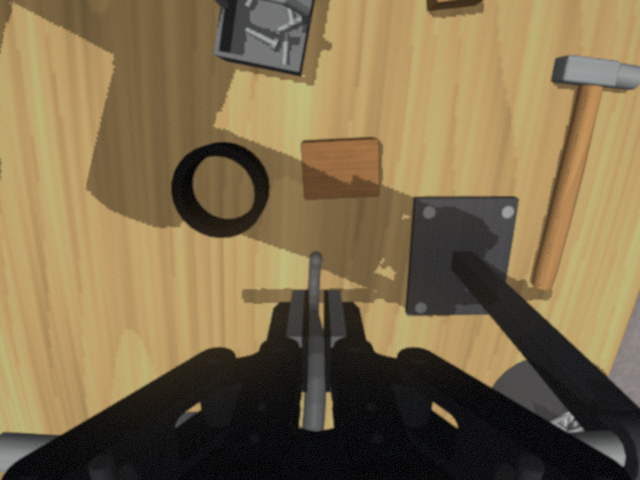

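Run:
```python
from h import *
import pickle
np.set_printoptions(precision=1,suppress=True)
d=pickle.load(open("v4.pkl","rb"));S=d["side"][0];W=d["wrist"][0]
p=np.array([516.4,-54.1,298.9]);xr=np.array([.0602,-.998,0])
H=p+24.6*xr+[0,0,-39.3]; tip=H-19*xr+[0,0,-44]
ut=up(260,120,4.2,[(364,428)])[0]
print(H,tip,proj(S,tip),ut,proj(W,tip)); print(tri(W,(315.5,260),S,ut))
im=d["side"][1]; x0,y0,s=300,150,6
o=cv2.resize(im[y0:y0+100,x0:x0+110,::-1],None,fx=s,fy=s,interpolation=cv2.INTER_CUBIC)
yaw=np.degrees(np.arctan2(xr[1],xr[0]))
q=((proj(S,hookpts(H,yaw))-[x0,y0])+.5)*s-.5
cv2.polylines(o,[q.round().astype(np.int32)],False,(0,0,255),1)
q=((proj(S,[[521.5-40,-140-2.4,285],[521.5,-140,285],[561.5,-137.6,285]])-[x0,y0])+.5)*s-.5
cv2.polylines(o,[q.round().astype(np.int32)],False,(0,255,0),1)
cv2.imwrite("pics/s4o.png",o)
```

```text
[517.9 -78.7 259.6] [516.7 -59.7 215.6] [[345.  219.1]] (346.2857142857143, 221.52380952380952) [[315.5 258.8]]
(array([515.9, -64.6, 206.4]), np.float64(2.341843627340354))
```

View pics/s4o.png

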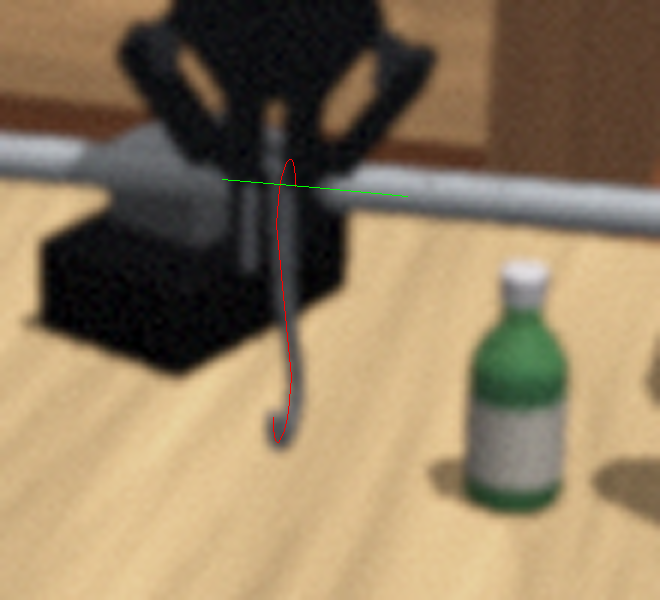

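Run:
```python
from h import *
to([519.5,-107.5,302],93.45)
```

```text
t 6.38 pos [516.4 -54.1 298.9] yaw 93.56 F [-0. -0. -1.] M [ 0.05  0.   -0.05] w 0.074 tilt [ 0.    -0.001 -1.   ]
tool d cm [-5.35 -0.02 -0.32] roll 0.002
```

Emit:
apply_moves(commands=[[0, 0, 0, -0.3, 0], [0, -0.5, 0, 0, 0], [0, -1, 0, 0, 0], [0, -1, 0, 0, 0], [0, -1, 0, 0, 0], [0, -0.8, 0, 0, 0], [0, -0.6, 0, 0, 0], [0, -0.4, 0, 0, 0], [0, 0, 0, 0, 0], [0, 0, 0, 0, 0]])

```text
time_s: 7.22
eef_pos: [519.4, -107.9, 302.3]
ee_rot: [-0.0, 0.685, 0.728, 0.0]
force: [0.2, 0.7, -1.1]
grip_width: 0.072
```

Run:
```python
from h import *
import pickle
d={n:shot(n,n+"5") for n in("side","wrist")}
to([519.5,-107.5,302],93.45)
im=d["side"][1]; cv2.imwrite("pics/side5z.png",cv2.resize(im[130:230,300:410,::-1],None,fx=6,fy=6,interpolation=cv2.INTER_CUBIC))
```

```text
t 7.32 pos [ 519.4 -107.6  302.3] yaw 93.52 F [ 0.1 -0.2 -0.9] M [ 0.07 -0.02  0.02] w 0.072 tilt [ 0.  0. -1.]
tool d cm [0.01 0.01 0.03] roll 0.001
```

View pics/side5z.png

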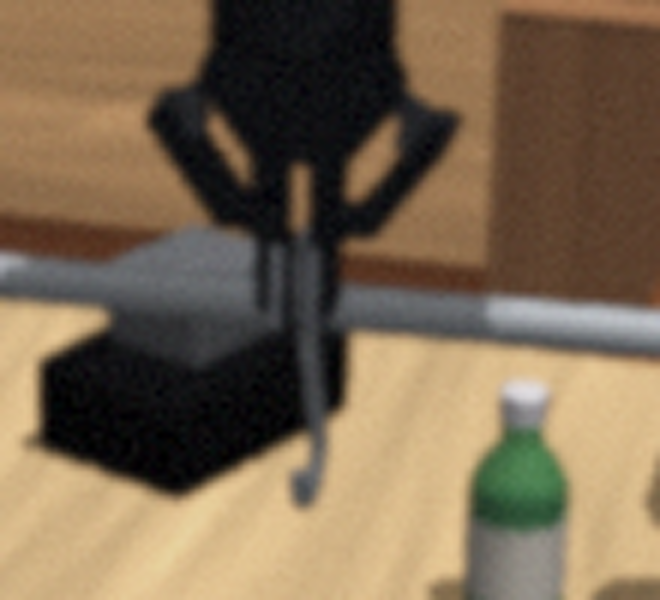

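View pics/wrist5.png

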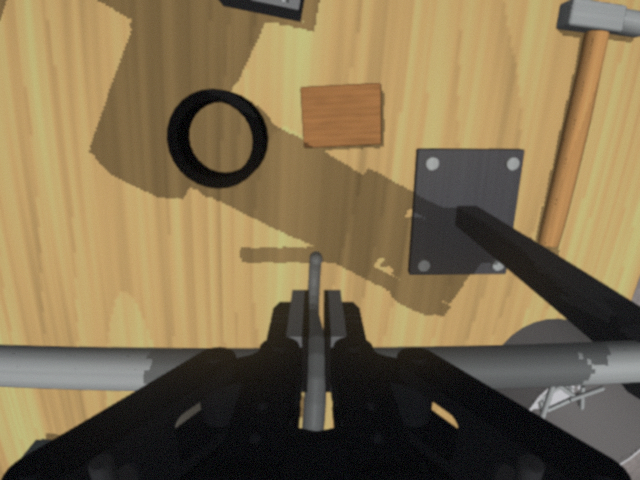

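Run:
```python
from h import *
G=np.array([521.5,-140,285.]);yd=np.array([.998,.0602,0])
c=cam("wrist"); 
for k in(-80,-60,60,80): print(k,proj(c,G+k*yd))
print(plane(c,[(60,368),(160,367),(560,365)],285))
im=cv2.imread("pics/wrist5.png"); 
for u in(60,160,560): print(u,im[335:400,u].mean(1).astype(int))
```

```text
-80 [[145.09060817 363.1629762 ]]
-60 [[186.88647835 363.95095467]]
60 [[443.45193017 364.28343086]]
80 [[485.23883461 363.60452682]]
[[ 398.85021912 -151.57603327  285.        ]
 [ 448.65628129 -146.39682383  285.        ]
 [ 638.70530688 -134.77863244  285.        ]]
60 [150 150 150 147 148 148 147 149 146 147 136  99  67  61  71  75  83  89
  93 100 102 107 111 117 121 126 132 135 140 141 145 146 149 151 151 153
 154 152 152 152 156 155 154 158 157 154 158 155 151 148 146 141 135 132
 132 136 144 140 143 141 141 138 143 142 144]
160 [155 154 156 155 154 154 158 154 154 154 157 145 117  86  66  61  62  64
  68  69  71  75  77  78  78  80  81  82  86  86  90  95  92  96  97  96
  96  98  96  96  81  63  41  28  27  23  34  23  25  25  24  27  26  26
  23  28  22  28  26  20  26  29  23  25  23]
560 [ 76  79  77  76  79  75  79  73  59  51  51  56  56  61  59  63  64  68
  70  74  79  80  83  84  86  85  88  93  94  96  98  97 100 107 101 104
 106 105 103 103 101  99  96  96  97  94  91  92  90  89  98 122 142 150
 166 183 193 193 194 193 193 194 193 193 192]
```

Emit:
apply_moves(commands=[[0, 0, 0, 0.3, 0], [0, -0.1, 0, 0.3, 0], [0, -0.15, 0, 0.3, 0], [0, -0.15, 0, 0.3, 0], [0, -0.2, 0, 0.35, 0], [0, -0.2, 0, 0.35, 0], [0, 0, 0, 0.2, 0], [0, 0, 0, 0, 0], [0, 0, 0, 0, 0]])

```text
time_s: 8.07
eef_pos: [519.9, -115.9, 281.2]
ee_rot: [-0.0, 0.685, 0.728, -0.0]
force: [-0.9, 0.6, -0.6]
grip_width: 0.067
```

Run:
```python
from h import *
d={n:shot(n,n+"6") for n in("side",)}
to([520,-115.5,280],93.45)
im=d["side"][1]; cv2.imwrite("pics/side6z.png",cv2.resize(im[130:230,300:410,::-1],None,fx=6,fy=6,interpolation=cv2.INTER_CUBIC))
```

```text
t 8.12 pos [ 519.9 -115.8  281.4] yaw 93.49 F [-0.7  0.1 -0.2] M [-0.03 -0.   -0.  ] w 0.073 tilt [-0.  0. -1.]
tool d cm [0.03 0.01 0.14] roll 0.001
```

View pics/side6z.png

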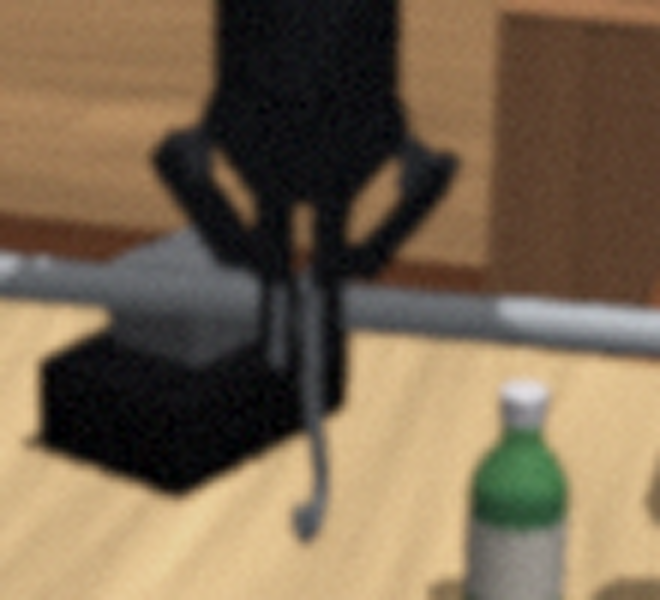

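Emit:
apply_moves(commands=[[0, 0, 0, 0.15, 0], [0, 0, 0, 0.15, 0], [0, 0, 0, 0.1, 0], [0, 0, 0, 0, 0]])

```text
time_s: 8.45
eef_pos: [519.8, -115.8, 277.1]
ee_rot: [-0.0, 0.685, 0.728, -0.0]
force: [0.6, -1.1, -0.5]
grip_width: 0.075
```

Emit:
apply_moves(commands=[[0, 0, 0, 0.1, 0], [0, 0, 0, 0, 0]])

```text
time_s: 8.62
eef_pos: [519.8, -115.8, 276.1]
ee_rot: [-0.0, 0.685, 0.728, -0.0]
force: [1.6, -1.0, -0.7]
grip_width: 0.072
```

Emit:
apply_moves(commands=[[0, 0, 0, 0.1, 0], [0, 0, 0, 0, 0]])

```text
time_s: 8.78
eef_pos: [519.8, -115.9, 275.2]
ee_rot: [-0.0, 0.685, 0.728, -0.0]
force: [0.1, -0.4, -0.6]
grip_width: 0.075
```

Emit:
apply_moves(commands=[[0, 0, 0, 0.1, 0], [0, 0, 0, 0, 0]])

```text
time_s: 8.95
eef_pos: [519.8, -115.8, 274.1]
ee_rot: [-0.0, 0.685, 0.728, -0.0]
force: [-0.1, 0.3, -1.0]
grip_width: 0.07
```

Emit:
apply_moves(commands=[[0, 0, 0, 0.1, 0], [0, 0, 0, 0, 0]])

```text
time_s: 9.12
eef_pos: [519.9, -115.9, 273.1]
ee_rot: [-0.0, 0.685, 0.728, -0.0]
force: [0.2, -0.5, -0.2]
grip_width: 0.07
```

Emit:
apply_moves(commands=[[0, 0, 0, 0.1, 0], [0, 0, 0, 0, 0]])

```text
time_s: 9.28
eef_pos: [519.9, -115.8, 272.1]
ee_rot: [-0.0, 0.685, 0.728, -0.0]
force: [-0.9, -0.6, -1.6]
grip_width: 0.071
```

Emit:
apply_moves(commands=[[0, 0, 0, 0.1, 0], [0, 0, 0, 0, 0]])

```text
time_s: 9.45
eef_pos: [520.0, -116.0, 271.5]
ee_rot: [0.0, 0.685, 0.728, 0.0]
force: [-0.4, 1.0, 1.5]
grip_width: 0.071
```

Emit:
apply_moves(commands=[[0, 0, 0, 0.05, 0], [0, 0, 0, 0, 0]])

```text
time_s: 9.62
eef_pos: [520.0, -116.0, 271.3]
ee_rot: [0.001, 0.685, 0.728, 0.0]
force: [-0.6, -0.6, 3.6]
grip_width: 0.075
```

Emit:
apply_moves(commands=[[0, 0, 0.1, 0, 0], [0, 0, 0.1, 0, 0], [0, 0, 0, 0, 0]])

```text
time_s: 9.87
eef_pos: [522.0, -115.9, 271.1]
ee_rot: [0.0, 0.685, 0.728, -0.0]
force: [-2.2, -0.8, 4.8]
grip_width: 0.076
```

Emit:
apply_moves(commands=[[0, 0, -0.1, 0, 0], [0, 0, -0.1, 0, 0], [0, 0, -0.1, 0, 0], [0, 0, -0.1, 0, 0], [0, 0, 0, 0, 0]])

```text
time_s: 10.28
eef_pos: [518.1, -116.1, 271.1]
ee_rot: [0.001, 0.685, 0.728, 0.0]
force: [3.6, -1.0, 5.8]
grip_width: 0.069
```

Run:
```python
from h import *
d={n:shot(n,n+"7") for n in("side","wrist")}
to([520,-115.5,270],93.45)
im=d["side"][1]; cv2.imwrite("pics/side7z.png",cv2.resize(im[130:230,300:410,::-1],None,fx=6,fy=6,interpolation=cv2.INTER_CUBIC))
```

```text
t 10.38 pos [ 518.1 -116.1  271.1] yaw 93.5 F [ 3.7 -0.5  5.1] M [-0.23 -0.51  0.1 ] w 0.07 tilt [-0.001  0.001 -1.   ]
tool d cm [0.05 0.19 0.11] roll 0.001
```

View pics/side7z.png

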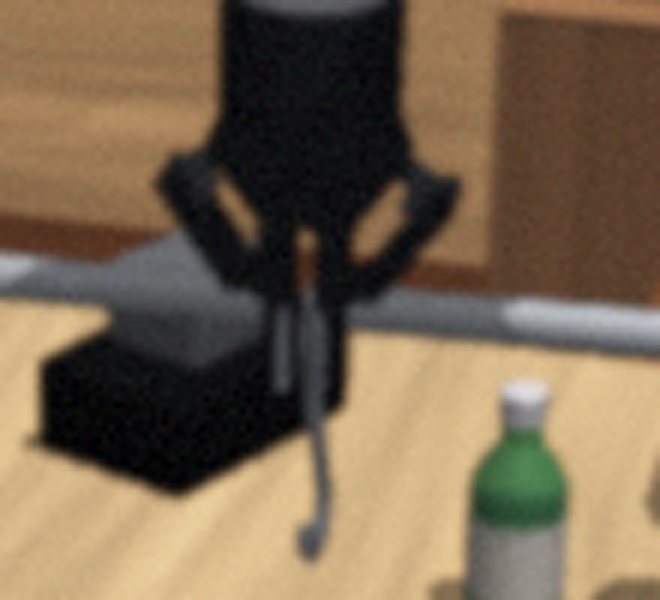

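View pics/wrist7.png

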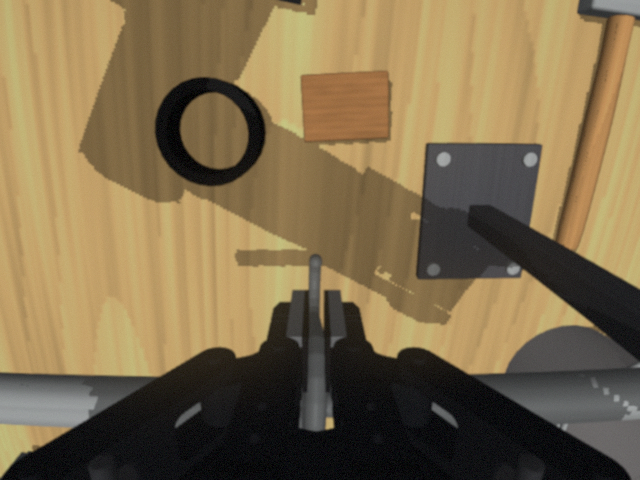

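Emit:
apply_moves(commands=[[0, 0, -0.1, 0, 0], [0, 0, -0.1, 0, 0], [0, 0, 0, 0, 0]])

```text
time_s: 10.63
eef_pos: [516.9, -116.0, 271.2]
ee_rot: [0.001, 0.685, 0.729, 0.001]
force: [9.0, 0.5, 4.5]
grip_width: 0.069
```

Emit:
apply_moves(commands=[[0, 0, 0.1, 0, 0], [0, 0, 0.15, 0, 0], [0, 0, 0.15, 0, 0], [0, 0, 0.15, 0, 0], [0, 0, 0.15, 0, 0], [0, 0, 0, 0, 0]])

```text
time_s: 11.13
eef_pos: [522.3, -115.9, 271.0]
ee_rot: [-0.0, 0.685, 0.728, -0.001]
force: [-3.0, -1.2, 7.5]
grip_width: 0.069
```

Emit:
apply_moves(commands=[[0, 0, -0.1, 0, 0], [0, 0, -0.1, 0, 0], [0, 0, 0, -0.1, 0], [0, 0, 0, 0, 0]])

```text
time_s: 11.47
eef_pos: [520.6, -115.7, 271.5]
ee_rot: [-0.001, 0.685, 0.728, -0.0]
force: [0.3, -0.6, 2.4]
grip_width: 0.073
```

Emit:
apply_moves(commands=[[1.2, 0, 0, 0, 0], [1.6, 0, 0, 0, 0], [2, 0, 0, 0, 0], [2.4, 0, 0, 0, 0], [2.8, 0, 0, 0, 0], [2.8, 0, 0, 0, 0]])

```text
time_s: 11.97
eef_pos: [520.8, -115.8, 271.7]
ee_rot: [-0.0, 0.685, 0.728, -0.0]
force: [-0.3, 0.6, -0.0]
grip_width: 0.326
```

Run:
```python
from h import *
d={n:shot(n,n+"8") for n in("side","wrist")}
to([520,-115.5,270],93.45)
im=d["side"][1]; cv2.imwrite("pics/side8z.png",cv2.resize(im[130:230,300:410,::-1],None,fx=6,fy=6,interpolation=cv2.INTER_CUBIC))
```

```text
t 12.07 pos [ 520.9 -115.8  271.7] yaw 93.5 F [ 0.5 -0.4 -0.5] M [0.05 0.04 0.01] w 0.328 tilt [ 0. -0. -1.]
tool d cm [ 0.03 -0.08  0.17] roll 0.001
```

View pics/side8z.png

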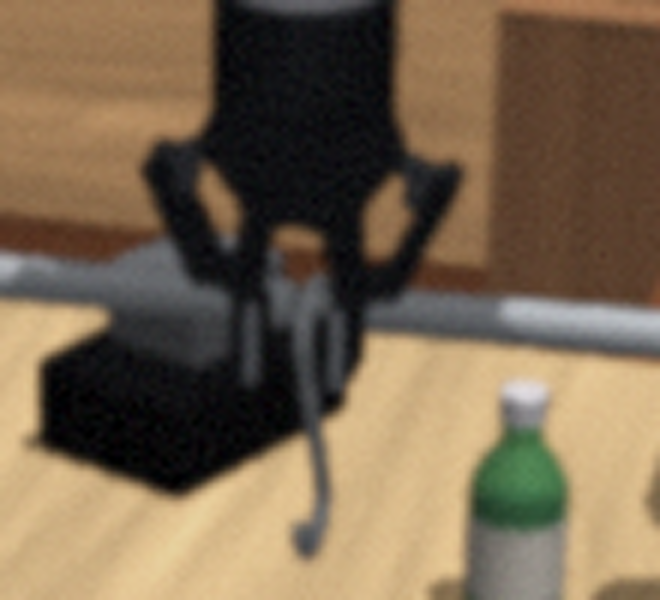

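View pics/wrist8.png

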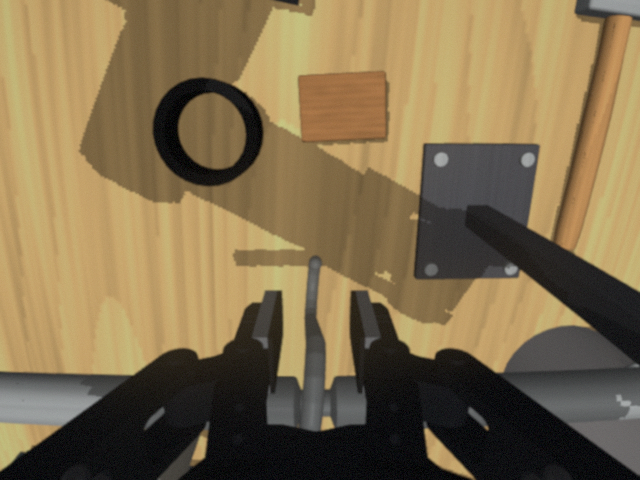

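Emit:
apply_moves(commands=[[3.5, 0, 0, -0.5, 0], [5, 0, 0, -1, 0], [6, 0, 0, -2, 0], [6, 0, 0, -3, 0], [6, 0, 0, -2.5, 0], [6, 0, 0, -1, 0], [6, 0, 0, 0, 0]])

```text
time_s: 12.65
eef_pos: [521.3, -116.0, 374.5]
ee_rot: [0.002, 0.685, 0.728, 0.001]
force: [-0.8, 0.5, -0.3]
grip_width: 0.703
```

Run:
```python
from h import *
to([455,60,300],83)
```

```text
t 12.65 pos [ 521.3 -116.   374.5] yaw 93.5 F [-0.8  0.5 -0.3] M [ 0.02 -0.    0.02] w 0.703 tilt [-0.002  0.004 -1.   ]
tool d cm [17.99 -5.58  7.38] roll 0.183
```

Emit:
apply_moves(commands=[[7, 1, -0.4, 0, 0], [7, 2, -0.6, 0, 0], [7, 2.5, -0.8, 0, 0], [7, 2.5, -0.8, 0.8, 0], [7, 2.5, -0.8, 1.5, 0], [7, 2.5, -0.8, 1.5, 0], [7, 2.5, -0.8, 1.5, 0], [7, 1.5, -0.4, 1.5, 0], [7, 1, -0.2, 0.5, 0.09], [7, 0, 0, 0, 0.093], [7, 0, 0, 0, 0], [7, 0, 0, 0, 0]])

```text
time_s: 13.65
eef_pos: [453.3, 60.8, 297.8]
ee_rot: [-0.001, 0.748, 0.664, -0.001]
force: [-0.2, -0.2, 0.2]
grip_width: 0.816
```

Run:
```python
from h import *
import pickle
to([455,60,300],83)
d={n:shot(n,n+"9") for n in("wrist","side","top")}
pickle.dump(d,open("v9.pkl","wb"))
im=d["side"][1]; cv2.imwrite("pics/side9z.png",cv2.resize(im[150:260,290:410,::-1],None,fx=6,fy=6,interpolation=cv2.INTER_CUBIC))
```

```text
t 13.65 pos [453.3  60.8 297.8] yaw 83.18 F [-0.2 -0.2  0.2] M [-0.03  0.02  0.06] w 0.816 tilt [-0.    -0.002 -1.   ]
tool d cm [-0.06  0.18 -0.22] roll 0.003
```

View pics/side9z.png

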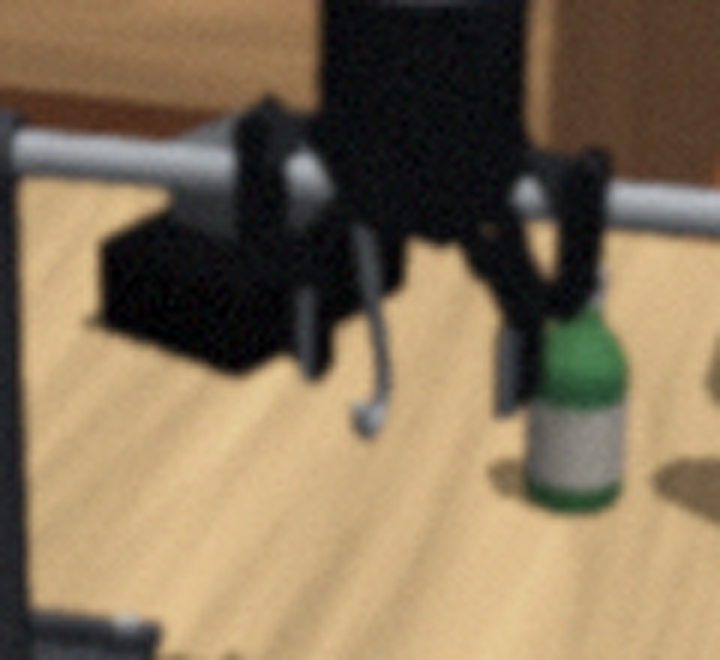

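View pics/wrist9.png

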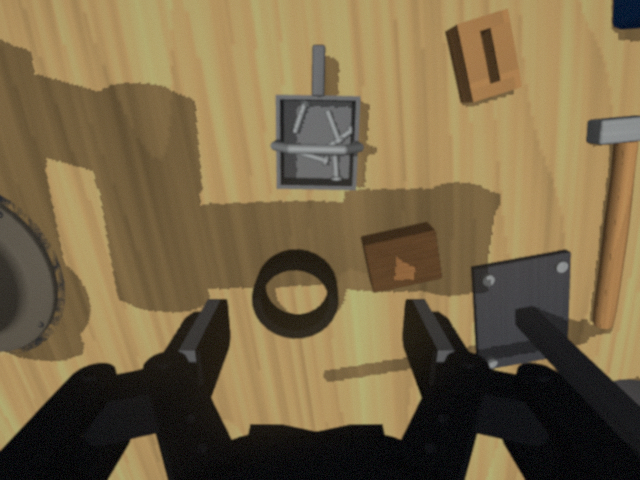

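Run:
```python
from h import *
import pickle
np.set_printoptions(precision=1,suppress=True)
d=pickle.load(open("v9.pkl","rb")); c,im=d["wrist"]
s=6;x0,y0=262,35
cv2.imwrite("pics/w9z.png",cv2.resize(im[y0:195,x0:375,::-1],None,fx=5,fy=5,interpolation=cv2.INTER_CUBIC))
```

```text
(no output)
```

View pics/w9z.png

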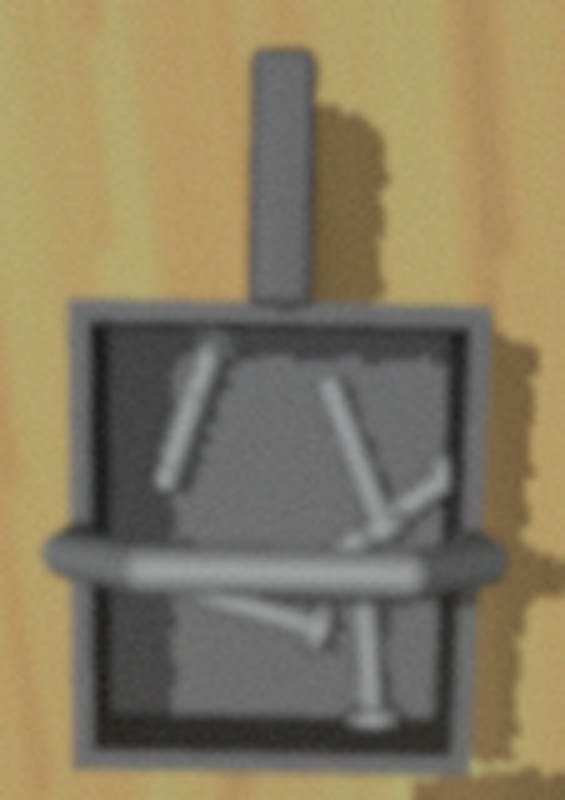

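Run:
```python
from h import *
import pickle
np.set_printoptions(precision=1,suppress=True)
d=pickle.load(open("v9.pkl","rb")); c,im=d["wrist"]
f=lambda p,z: plane(c,up(262,35,5,p),z)
an=lambda a: np.degrees(np.arctan2(a[1],a[0]))
R=f([(70,302),(492,312),(470,773),(78,767)],50); print(R,R.mean(0), an(R[0]-R[3]),an(R[1]-R[2]),an(R[1]-R[0])+90,an(R[2]-R[3])+90)
F=f([(284,52),(281,298)],53);print("fin",F,an(F[0]-F[1]))
B=f([(130,567),(420,574)],105);print("bail",B,B.mean(0),an(B[1]-B[0])+90)
# hook lower tip from side9 and wrist? 
S=d["side"][0]; t=up(290,150,6,[(370,415)])[0]
G=np.array([521.5,-140,231]);xr=np.array([.0602,-.998,0])
print("tip",t,proj(S,G-19*xr+[0,0,-44]))
```

```text
[[426.8 159.   50. ]
 [505.4 147.8  50. ]
 [493.4  60.5  50. ]
 [415.3  71.   50. ]] [460.2 109.6  50. ] 82.55687675983503 82.17464720445041 81.91644139816074 82.33786837284137
fin [[471.7 197.   53. ]
 [466.2 154.8  53. ]] 82.5471111543297
bail [[435.8 113.4 105. ]
 [483.7 106.5 105. ]] [459.8 110.  105. ] 81.85441426311293
tip (351.25, 218.75) [[349.7 218.3]]
```

Run:
```python
from h import *
to([468.9,177.7,30],82.3)
```

```text
t 13.8 pos [453.9  60.3 298.5] yaw 83.1 F [-0.  -0.8  0.5] M [-0.03 -0.02 -0.03] w 0.819 tilt [ 0. -0. -1.]
tool d cm [11.83  0.09 26.85] roll 0.014
```

Emit:
apply_moves(commands=[[5, 1.5, 0, 0, 0.014], [5, 2.5, 0.05, 0.5, 0], [5, 3, 0.04, 1.5, 0], [5, 2.5, 0, 2.5, 0], [5, 1.5, 0, 3, 0], [5, 0.83, 0, 3, 0], [5, 0, 0, 3, 0], [5, 0, 0, 3, 0], [5, 0, 0, 2.5, 0], [5, 0, 0, 1.5, 0], [5, 0, 0, 0.5, 0], [5, 0, 0, 0, 0]])

```text
time_s: 14.8
eef_pos: [470.4, 177.3, 88.0]
ee_rot: [-0.001, 0.753, 0.658, -0.001]
force: [-0.3, -0.0, -0.1]
grip_width: 0.586
```

Run:
```python
from h import *
c,im=shot("wrist","w10")
to([468.9,177.7,30],82.3)
```

```text
t 14.85 pos [471.  177.4  89.1] yaw 82.22 F [ 0.2 -0.8  0.8] M [ 0.01  0.01 -0.01] w 0.584 tilt [ 0.  0. -1.]
tool d cm [-0.   -0.21  5.91] roll -0.001
```

View pics/w10.png

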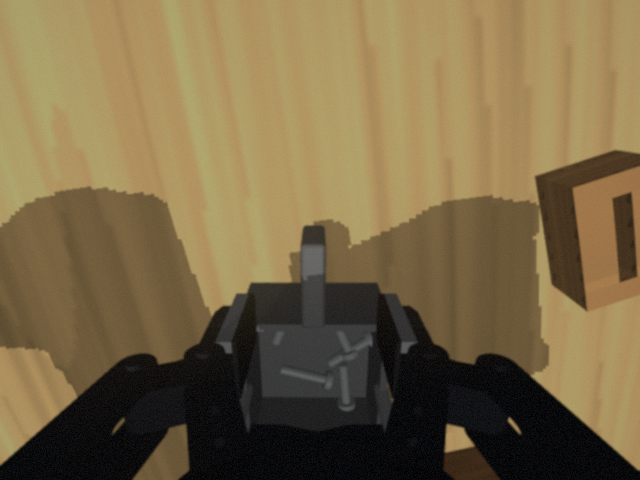

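Emit:
apply_moves(commands=[[5, 0, -0.2, 1, 0], [5, 0, 0, 1.8, 0], [5, 0, 0, 1.6, 0], [5, 0, 0, 1, 0], [5, 0, 0, 0.5, 0], [5, 0, 0, 0, 0], [4, 0, 0, 0, 0]])

```text
time_s: 15.43
eef_pos: [469.3, 177.9, 30.6]
ee_rot: [0.0, 0.753, 0.657, 0.001]
force: [-0.5, -0.2, 0.4]
grip_width: 0.473
```

Emit:
apply_moves(commands=[[2, 0, 0, 0, 0], [1, 0, 0, 0, 0], [0.5, 0, 0, 0, 0], [0, 0, 0, 0, 0], [0, 0, 0, 0, 0], [0, 0, 0, 0, 0], [0, 0, 0, 0, 0], [0, 0, 0, 0, 0]], squeeze=90)

```text
time_s: 16.1
eef_pos: [469.2, 177.9, 30.7]
ee_rot: [0.0, 0.754, 0.657, 0.001]
force: [-1.1, 0.4, 5.2]
grip_width: 0.125
```

Emit:
apply_moves(commands=[[0, 0, 0, -0.3, 0], [0, 0, 0, -0.7, 0], [0, 0, 0, -1, 0], [0, 0, 0, -1, 0], [0, 0, 0, -1, 0], [0, 0, 0, -0.5, 0], [0, 0, 0, 0, 0], [0, 0, 0, 0, 0]])

```text
time_s: 16.77
eef_pos: [468.8, 177.8, 75.0]
ee_rot: [0.0, 0.754, 0.657, 0.0]
force: [-1.0, -0.2, -4.3]
grip_width: 0.125
```

Run:
```python
from h import *
import pickle
d={n:shot(n,n+"11") for n in("wrist","side","top")}
to([468.9,177.7,30],82.3)
pickle.dump(d,open("v11.pkl","wb"))
im=d["side"][1]; cv2.imwrite("pics/side11z.png",cv2.resize(im[160:360,270:430,::-1],None,fx=4,fy=4,interpolation=cv2.INTER_CUBIC))
```

```text
t 16.92 pos [468.4 177.8  74.3] yaw 82.2 F [ 0.2  0.4 -3.6] M [ 0.23 -0.05 -0.01] w 0.131 tilt [-0.    -0.001 -1.   ]
tool d cm [0.   0.05 4.43] roll -0.002
```

View pics/side11z.png

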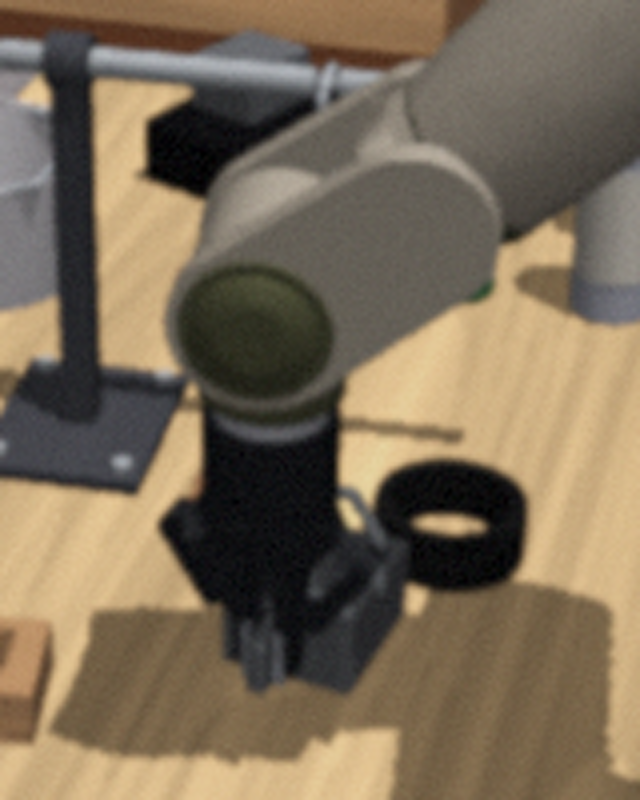

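View pics/wrist11.png

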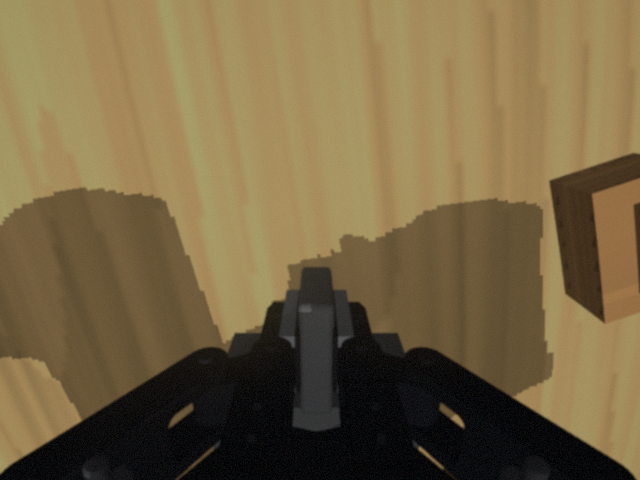

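Run:
```python
from h import *
import pickle
np.set_printoptions(precision=1,suppress=True)
d=pickle.load(open("v11.pkl","rb"));S=d["side"][0]
s,p,R=pose(); j=s["joints"]; print(j, j[1]+0)
n=np.array([-np.sin(j[0]),np.cos(j[0]),0])
o,dr=ray(S,up(270,160,4,[(257,332),(257,265),(257,400),(190,332),(325,332)])); 
for k in range(5):
  m=np.array([np.cos(j[0]),np.sin(j[0]),0]) # normal of plane
  t=(p-o)@m/(dr[k]@m); X=o+t*dr[k]; print(X, "t",(X-p)@n,"h over tcp",X[2]-p[2])
T=d["top"][0]
d4=pickle.load(open("v4.pkl","rb")); T=d4["top"][0]
for z in (500,560): print(plane(T,up(320,200,5,[(320,190),(290,370),(275,180)]),z))
```

```text
[0.1 0.5 1.8 0.  0.9 0.3] 0.4669569582715693
[460.8 236.6 318.7] t 59.32763659034527 h over tcp 244.3880485715818
[460.7 238.  356.9] t 60.74509426879927 h over tcp 282.5795908472357
[461.  235.2 278.6] t 57.87199788012343 h over tcp 204.30574962137365
[437.4 418.3 421.5] t 242.5137036805375 h over tcp 347.20117112906695
[497.7 -48.7 157.3] t -228.29900433177016 h over tcp 82.96029500838502
[[ 542.9 -128.4  500. ]
 [ 472.  -114.3  500. ]
 [ 547.3 -110.7  500. ]]
[[ 538.5 -121.2  560. ]
 [ 471.9 -107.8  560. ]
 [ 542.7 -104.5  560. ]]
```

Emit:
apply_moves(commands=[[0, 0, 0, 1, 0], [0, 0, 0, 1.5, 0], [0, 0, 0, 1, 0], [0, 0, 0, 0.6, 0], [0, 0, 0, 0.2, 0], [0, 0, 0, 0.05, 0], [0, 0, 0, 0, 0]])

```text
time_s: 17.5
eef_pos: [469.0, 177.9, 31.4]
ee_rot: [0.0, 0.753, 0.657, 0.0]
force: [0.4, -0.3, -3.8]
grip_width: 0.127
```

Emit:
apply_moves(commands=[[1.3, 0, 0, 0, 0], [1.6, 0, 0, 0, 0], [2, 0, 0, 0, 0], [2.5, 0, 0, 0, 0], [2.5, 0.4, 0, -0.4, 0], [2.5, 0.4, 0, -0.4, 0], [2.5, 0, 0, 0, 0]])

```text
time_s: 18.08
eef_pos: [470.5, 186.6, 40.3]
ee_rot: [0.0, 0.753, 0.658, 0.001]
force: [0.9, 0.2, -0.2]
grip_width: 0.293
```

Emit:
apply_moves(commands=[[1.5, 0, 0, 0, 0], [1, 0, 0, 0, 0], [0.5, 0, 0, 0, 0], [0, 0, 0, 0, 0], [0, 0, 0, 0, 0], [0, 0, 0, 0, 0], [0, 0, 0, 0, 0]], squeeze=100)

```text
time_s: 18.67
eef_pos: [470.0, 186.0, 39.8]
ee_rot: [0.0, 0.753, 0.657, 0.0]
force: [-1.4, 2.2, 5.6]
grip_width: 0.119
```

Run:
```python
from h import *
to([468.9,177.7,30],82.3)
```

```text
t 18.67 pos [470.  186.   39.8] yaw 82.21 F [-1.4  2.2  5.6] M [0.27 0.26 0.06] w 0.119 tilt [ 0.001  0.001 -1.   ]
tool d cm [-0.84 -0.    0.98] roll -0.002
```

Emit:
apply_moves(commands=[[0, 0, 0, -0.3, 0], [0, 0, 0, -0.7, 0], [0, 0, 0, -1.2, 0], [0, 0, 0, -1.5, 0], [0, 0, 0, -1.5, -0.04], [0, 0, 0, -1.5, -0.04], [0, 0, 0, -1.5, -0.04], [0, 0, 0, -1.2, -0.04], [0, 0, 0, -0.8, -0.036], [0, 0, 0, -0.3, 0], [0, 0, 0, 0, 0], [0, 0, 0, 0, 0]])

```text
time_s: 19.67
eef_pos: [469.5, 185.7, 143.8]
ee_rot: [-0.0, 0.686, 0.728, -0.0]
force: [-0.6, -0.7, -3.7]
grip_width: 0.117
```

Run:
```python
from h import *
to([513.5,-4.6,145],93.45)
```

```text
t 19.67 pos [469.5 185.7 143.8] yaw 93.37 F [-0.6 -0.7 -3.7] M [ 0.2  -0.02 -0.03] w 0.117 tilt [-0.    -0.001 -1.   ]
tool d cm [-19.26   3.27  -0.12] roll -0.001
```

Emit:
apply_moves(commands=[[0, -0.6, 0.1, 0, 0], [0, -1.2, 0.2, 0, 0], [0, -1.8, 0.3, 0, 0], [0, -2.2, 0.4, 0, 0], [0, -2.4, 0.4, 0, 0], [0, -2.4, 0.4, 0, 0], [0, -2.2, 0.4, 0, 0], [0, -2.0, 0.3, 0, 0], [0, -1.8, 0.3, 0, 0], [0, -1.4, 0.3, 0, 0], [0, -0.9, 0.1, 0, 0], [0, -0.3, 0, 0, 0]])

```text
time_s: 20.67
eef_pos: [513.3, -5.8, 143.9]
ee_rot: [-0.0, 0.686, 0.727, -0.0]
force: [-0.7, -0.0, -3.5]
grip_width: 0.115
```

Emit:
apply_moves(commands=[[0, 0, 0, 0, 0], [0, 0, 0, 0, 0], [0, 0, 0, 0, 0]])

```text
time_s: 20.92
eef_pos: [513.1, -3.4, 144.2]
ee_rot: [-0.0, 0.685, 0.728, -0.0]
force: [0.0, -0.0, -4.0]
grip_width: 0.119
```

Run:
```python
from h import *
import pickle
d={n:shot(n,n+"12") for n in("wrist","side","top")}
to([513.5,-4.6,145],93.45)
pickle.dump(d,open("v12.pkl","wb"))
im=d["side"][1]; cv2.imwrite("pics/side12z.png",cv2.resize(im[130:290,270:430,::-1],None,fx=4.5,fy=4.5,interpolation=cv2.INTER_CUBIC)[:600])
im=d["top"][1]; cv2.imwrite("pics/top12z.png",cv2.resize(im[200:320,300:420,::-1],None,fx=5,fy=5,interpolation=cv2.INTER_CUBIC))
```

```text
t 21.07 pos [513.2  -3.4 144.3] yaw 93.49 F [ 0.   0.4 -3.8] M [0.2  0.04 0.  ] w 0.116 tilt [ 0.  0. -1.]
tool d cm [-0.12  0.02 -0.07] roll 0.001
```

View pics/side12z.png

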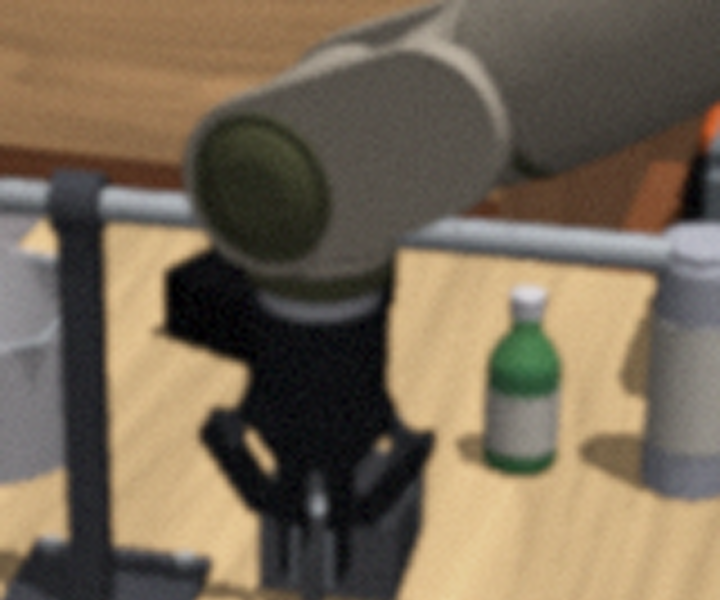

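View pics/top12z.png

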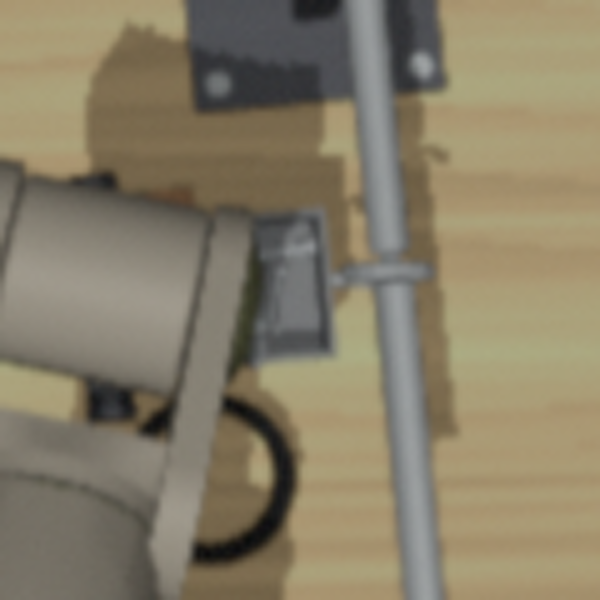

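View pics/wrist12.png

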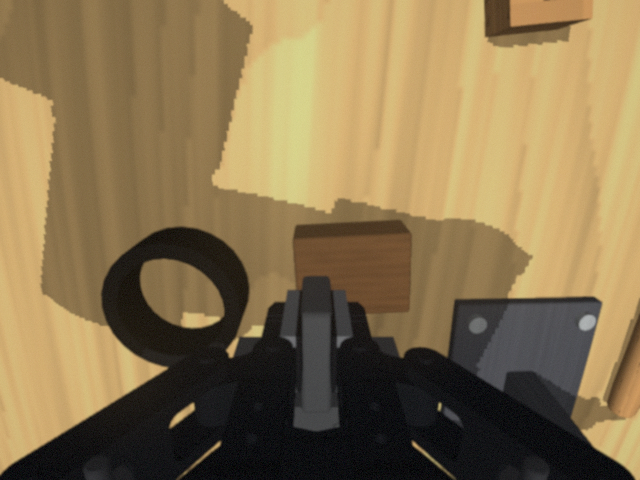

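Run:
```python
from h import *
import pickle
np.set_printoptions(precision=1,suppress=True)
d=pickle.load(open("v12.pkl","rb"));T=d["top"][0];S=d["side"][0]
z0=144.3-39.8
P=plane(T,up(300,200,5,[(325,208),(336,354)]),z0+50); print(P,P.mean(0))
p=np.array([513.2,-3.4]);tx=np.array([np.cos(np.radians(93.49)),np.sin(np.radians(93.49))]); ty=np.array([tx[1],-tx[0]])
O=p-76.7*tx+.4*ty; print("pred origin",O,"+x edge",O-45*tx, "corners",O-45*tx+40*ty,O-45*tx-40*ty)
print("cap",plane(T,up(300,200,5,[(262,285)]),385))
print("hook", plane(T,up(300,200,5,[(390,272),(428,269)]),285), plane(T,up(300,200,5,[(338,281)]),187))
```

```text
[[ 559.5 -119.3  154.5]
 [ 481.8 -122.7  154.5]] [ 520.7 -121.   154.5]
pred origin [518.3 -79.9] +x edge [ 521.  -124.8] corners [ 560.9 -122.4] [ 481.1 -127.3]
cap [[511.  -71.3 385. ]]
hook [[ 519.3 -138.7  285. ]
 [ 520.3 -157.   285. ]] [[ 519.3 -122.1  187. ]]
```

Emit:
apply_moves(commands=[[0, -0.3, 0, 0.1, 0], [0, -0.6, 0, 0.15, 0], [0, -0.7, 0, 0.15, 0], [0, -0.7, 0, 0, 0], [0, -0.7, 0, 0, 0], [0, -0.5, 0, 0, 0], [0, -0.3, 0, 0, 0], [0, 0, 0, 0, 0], [0, 0, 0, 0, 0]])

```text
time_s: 21.82
eef_pos: [515.6, -42.0, 140.3]
ee_rot: [-0.0, 0.686, 0.728, 0.0]
force: [0.4, -0.1, -3.9]
grip_width: 0.117
```

Run:
```python
from h import *
import pickle
d={n:shot(n,n+"13") for n in("side","top")}
to([515,-63.4,138],93.45)
im=d["side"][1]; cv2.imwrite("pics/side13z.png",cv2.resize(im[130:270,270:430,::-1],None,fx=4.3,fy=4.3,interpolation=cv2.INTER_CUBIC)[:600])
im=d["top"][1]; cv2.imwrite("pics/top13z.png",cv2.resize(im[220:290,340:410,::-1],None,fx=8,fy=8,interpolation=cv2.INTER_CUBIC))
```

```text
t 21.92 pos [515.5 -41.7 140.3] yaw 93.45 F [ 0.5 -0.2 -4.1] M [0.24 0.07 0.02] w 0.117 tilt [ 0. -0. -1.]
tool d cm [-2.16 -0.18  0.23] roll -0.000
```

View pics/side13z.png

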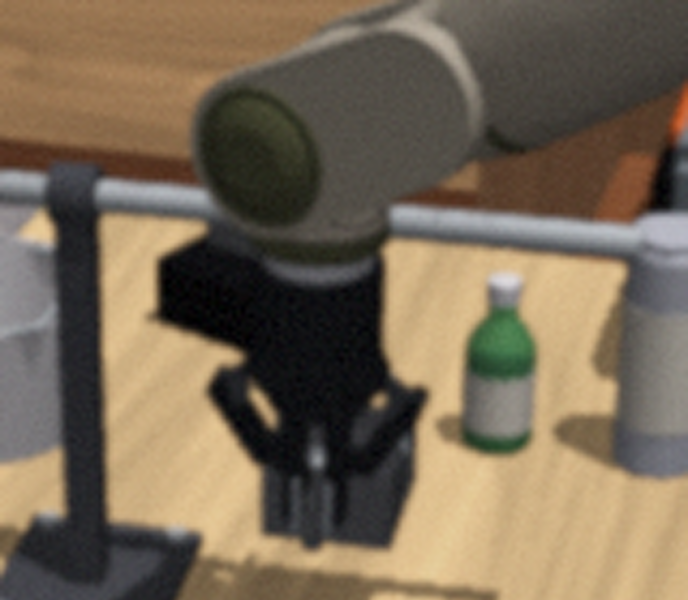

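View pics/top13z.png

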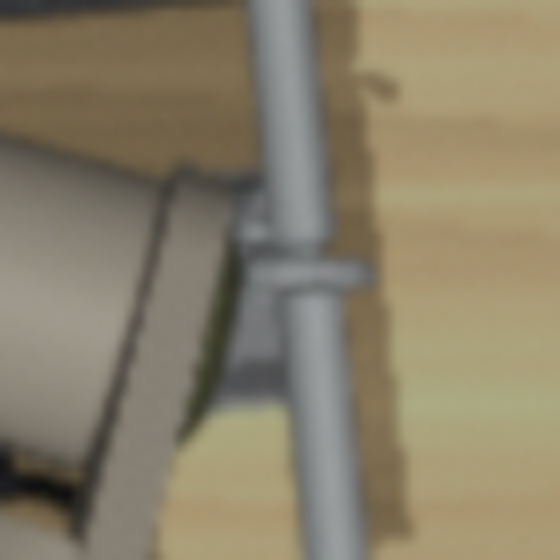

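Emit:
apply_moves(commands=[[0, -0.3, -0.05, 0, 0], [0, -0.4, 0, 0, 0], [0, -0.4, 0, 0, 0], [0, -0.4, 0, 0, 0], [0, -0.3, 0, 0, 0], [0, 0, 0, 0, 0]])

```text
time_s: 22.42
eef_pos: [516.2, -60.6, 140.3]
ee_rot: [0.0, 0.686, 0.728, -0.0]
force: [-0.4, -0.2, -4.1]
grip_width: 0.12
```

Emit:
apply_moves(commands=[[0, -0.2, 0, 0, 0], [0, -0.1, 0, 0, 0], [0, 0, 0, 0, 0], [0, 0, 0, 0, 0]])

```text
time_s: 22.75
eef_pos: [516.3, -62.8, 140.3]
ee_rot: [-0.0, 0.686, 0.728, 0.0]
force: [-0.6, 0.2, -3.7]
grip_width: 0.118
```

Run:
```python
from h import *
d={n:shot(n,n+"14") for n in("side","top","wrist")}
to([515,-63.4,138],93.45)
im=d["side"][1]; cv2.imwrite("pics/side14z.png",cv2.resize(im[130:270,270:430,::-1],None,fx=4.3,fy=4.3,interpolation=cv2.INTER_CUBIC)[:600])
im=d["top"][1]; cv2.imwrite("pics/top14z.png",cv2.resize(im[220:290,340:410,::-1],None,fx=8,fy=8,interpolation=cv2.INTER_CUBIC))
```

```text
t 22.9 pos [516.3 -62.8 140.3] yaw 93.45 F [ 0.4  0.9 -3.1] M [0.25 0.01 0.02] w 0.122 tilt [ 0.  0. -1.]
tool d cm [-0.05 -0.14  0.23] roll -0.000
```

View pics/top14z.png

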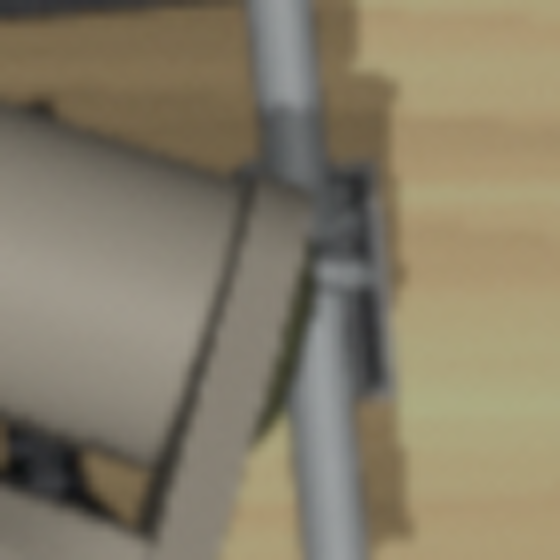

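View pics/side14z.png

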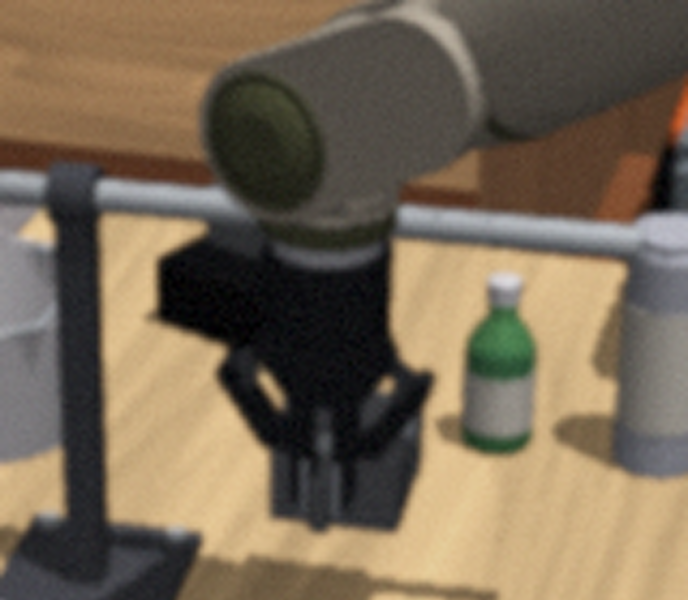

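Run:
```python
from h import *
np.set_printoptions(precision=1,suppress=True)
T=cam("top")
P=plane(T,up(340,220,8,[(374,165),(391,390)]),150.5); print(P,P.mean(0)+[0,45,0])
```

```text
[[ 561.1 -177.7  150.5]
 [ 485.9 -180.9  150.5]] [ 523.5 -134.3  150.5]
```

Emit:
apply_moves(commands=[[0, -0.1, 0, 0.1, 0], [0, 0, 0, 0.2, 0], [0, 0, 0, 0.3, 0], [0, 0, 0, 0.3, 0], [0, 0, 0, 0.3, 0], [0, 0, 0, 0.3, 0], [0, 0, 0, 0.2, 0], [0, 0, 0, 0, 0]])

```text
time_s: 23.57
eef_pos: [516.2, -63.8, 122.8]
ee_rot: [-0.0, 0.686, 0.728, -0.0]
force: [0.4, -0.2, -2.9]
grip_width: 0.116
```

Emit:
apply_moves(commands=[[0, 0, 0, 0.2, 0], [0, 0, 0, 0.2, 0], [0, 0, 0, 0.2, 0], [0, 0, 0, 0, 0]])

```text
time_s: 23.9
eef_pos: [516.2, -63.8, 116.9]
ee_rot: [-0.0, 0.686, 0.728, -0.0]
force: [-0.2, 0.6, -3.5]
grip_width: 0.117
```

Emit:
apply_moves(commands=[[0, 0, 0, 0.15, 0], [0, 0, 0, 0.15, 0], [0, 0, 0, 0, 0]])

```text
time_s: 24.15
eef_pos: [516.3, -63.9, 114.0]
ee_rot: [-0.0, 0.686, 0.728, -0.0]
force: [0.6, 0.1, -3.3]
grip_width: 0.116
```

Emit:
apply_moves(commands=[[0, 0, 0, 0.1, 0], [0, 0, 0, 0.1, 0], [0, 0, 0, 0, 0]])

```text
time_s: 24.4
eef_pos: [516.3, -63.9, 112.1]
ee_rot: [-0.0, 0.686, 0.728, -0.0]
force: [-0.3, 0.5, -3.9]
grip_width: 0.122
```

Emit:
apply_moves(commands=[[0, 0, 0, 0.1, 0], [0, 0, 0, 0, 0]])

```text
time_s: 24.57
eef_pos: [516.5, -64.0, 111.4]
ee_rot: [0.0, 0.686, 0.728, 0.0]
force: [-0.8, 0.8, -2.1]
grip_width: 0.117
```

Emit:
apply_moves(commands=[[0, 0, 0, 0.1, 0], [0, 0, 0, 0, 0]])

```text
time_s: 24.73
eef_pos: [516.8, -64.1, 110.7]
ee_rot: [0.001, 0.686, 0.728, 0.0]
force: [0.0, -0.2, 1.4]
grip_width: 0.116
```

Run:
```python
from h import *
d={n:shot(n,n+"15") for n in("side","top","wrist")}
to([515,-63.4,138],93.45)
im=d["side"][1]; cv2.imwrite("pics/side15z.png",cv2.resize(im[130:270,270:430,::-1],None,fx=4.3,fy=4.3,interpolation=cv2.INTER_CUBIC)[:600])
im=d["top"][1]; cv2.imwrite("pics/top15z.png",cv2.resize(im[220:290,340:410,::-1],None,fx=8,fy=8,interpolation=cv2.INTER_CUBIC))
```

```text
t 24.88 pos [516.7 -64.  110.7] yaw 93.44 F [0.6 0.7 1.7] M [-0.17 -0.05  0.03] w 0.118 tilt [-0.001  0.001 -1.   ]
tool d cm [ 0.07 -0.16 -2.73] roll -0.000
```

View pics/top15z.png

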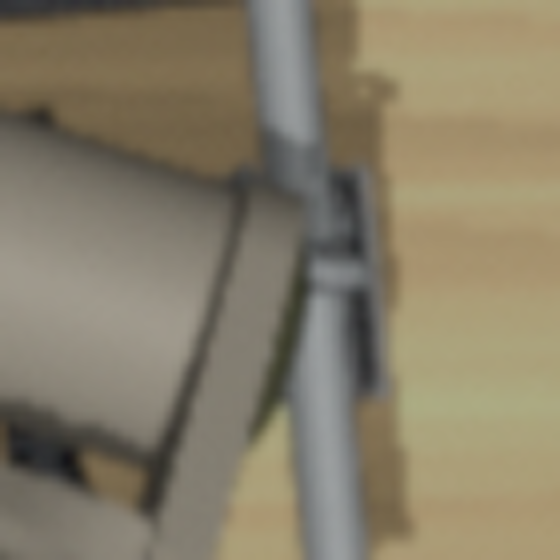

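View pics/side15z.png

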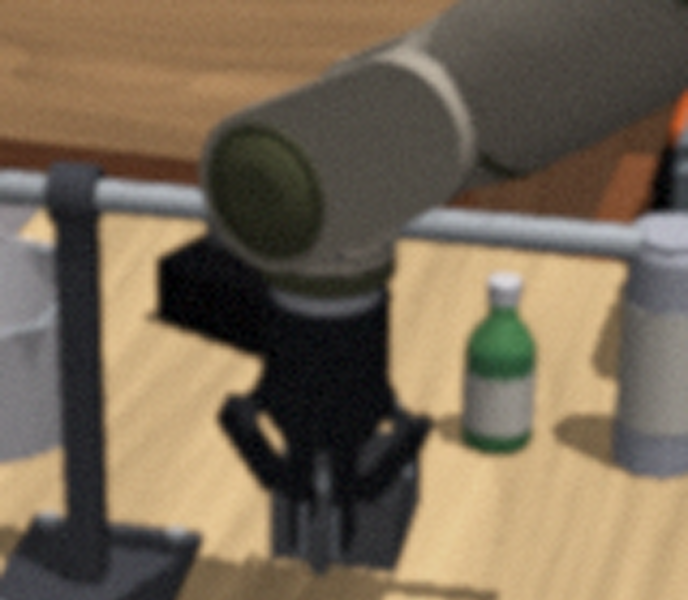

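Emit:
apply_moves(commands=[[1.0, 0, 0, 0, 0], [1.1, 0, 0, 0, 0], [1.2, 0, 0, 0, 0], [1.3, 0, 0, 0, 0], [1.4, 0, 0, 0, 0], [1.5, 0, 0, 0, 0], [1.7, 0, 0, 0, 0], [1.9, 0, 0, 0, 0], [2.2, 0, 0, 0, 0], [2.6, 0, 0, 0, 0], [3, 0, 0, 0, 0], [3, 0, 0, 0, 0]], squeeze=20)

```text
time_s: 25.88
eef_pos: [516.4, -63.9, 110.3]
ee_rot: [-0.0, 0.686, 0.728, -0.0]
force: [0.4, 0.9, 0.4]
grip_width: 0.353
```

Run:
```python
from h import *
d={n:shot(n,n+"16") for n in("side","wrist")}
to([515,-63.4,138],93.45)
im=d["side"][1]; cv2.imwrite("pics/side16z.png",cv2.resize(im[130:270,270:430,::-1],None,fx=4.3,fy=4.3,interpolation=cv2.INTER_CUBIC)[:600])
```

```text
t 25.98 pos [516.4 -63.9 110.3] yaw 93.44 F [ 0.8 -0.4 -0.4] M [ 0.01  0.03 -0.03] w 0.355 tilt [ 0. -0. -1.]
tool d cm [ 0.06 -0.14 -2.77] roll -0.000
```

View pics/side16z.png

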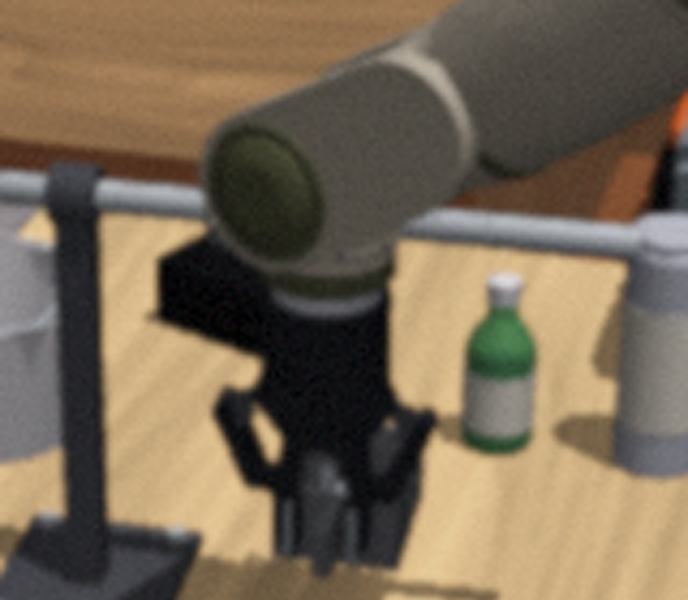

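View pics/wrist16.png

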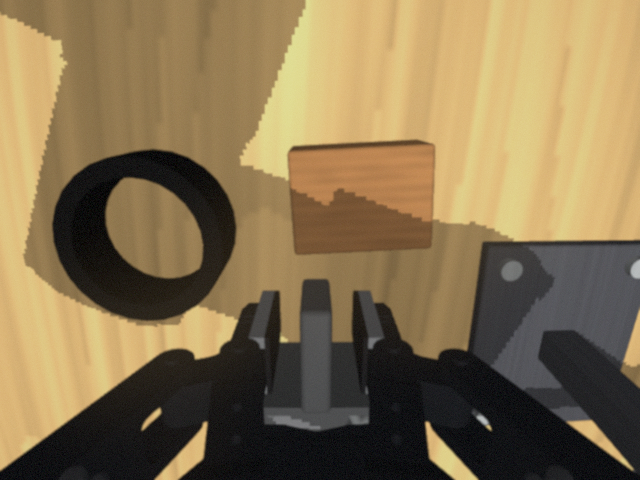

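Emit:
apply_moves(commands=[[3.5, 0, 0, 0, 0], [3.5, 0.3, 0, 0, 0], [3.5, 0.6, 0, 0, 0], [3.5, 1, 0, 0, 0], [3.5, 1.5, 0, 0, 0], [3.5, 2, 0, 0, 0], [3.5, 2, 0, 0, 0], [3.5, 2.5, 0, -0.5, 0], [3.5, 2.5, 0, -1, 0], [3.5, 2.5, 0, -1.5, 0], [3.5, 2, 0, -1.5, 0], [3.5, 1, 0, -1, 0]])

```text
time_s: 26.98
eef_pos: [505.2, 117.8, 166.6]
ee_rot: [0.0, 0.685, 0.729, 0.001]
force: [-0.2, -0.4, 0.4]
grip_width: 0.41
```

Emit:
apply_moves(commands=[[3.5, 2, -2, -1, 0], [3.5, 2, -3, -1, 0], [3.5, 2, -3, -1, 0], [3.5, 1, -2, 0, 0], [3.5, 0, 0, 0, 0], [3.5, 0, 0, 0, 0]])

```text
time_s: 27.48
eef_pos: [400.9, 179.6, 195.7]
ee_rot: [0.0, 0.685, 0.729, 0.0]
force: [0.8, -0.1, 0.9]
grip_width: 0.409
```

Run:
```python
from h import *
import pickle
d={n:shot(n,n+"17") for n in("side","top","wrist")}
to([515,-63.4,138],93.45)
pickle.dump(d,open("v17.pkl","wb"))
im=d["side"][1]; cv2.imwrite("pics/side17z.png",cv2.resize(im[150:300,270:430,::-1],None,fx=4,fy=4,interpolation=cv2.INTER_CUBIC))
im=d["top"][1]; cv2.imwrite("pics/top17z.png",cv2.resize(im[210:310,310:410,::-1],None,fx=6,fy=6,interpolation=cv2.INTER_CUBIC))
```

```text
t 27.63 pos [402.2 178.6 195.2] yaw 93.42 F [ 0.6  0.8 -0.9] M [ 0.08  0.1  -0.01] w 0.409 tilt [-0. -0. -1.]
tool d cm [-24.83   9.82   5.72] roll -0.001
```

View pics/side17z.png

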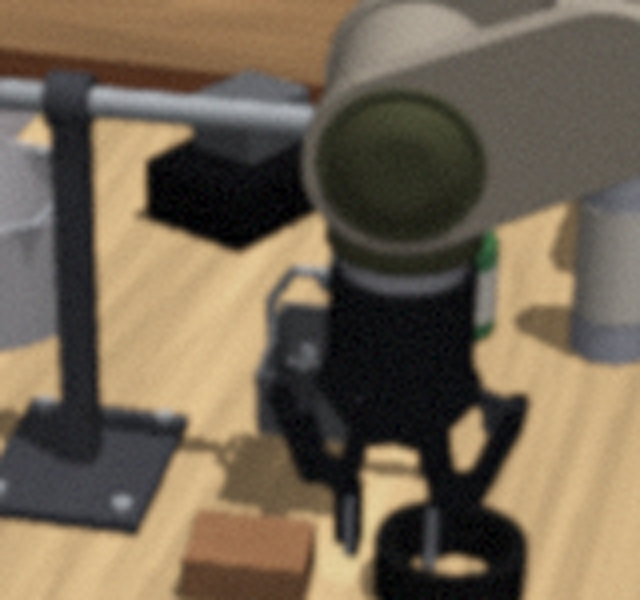

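View pics/top17z.png

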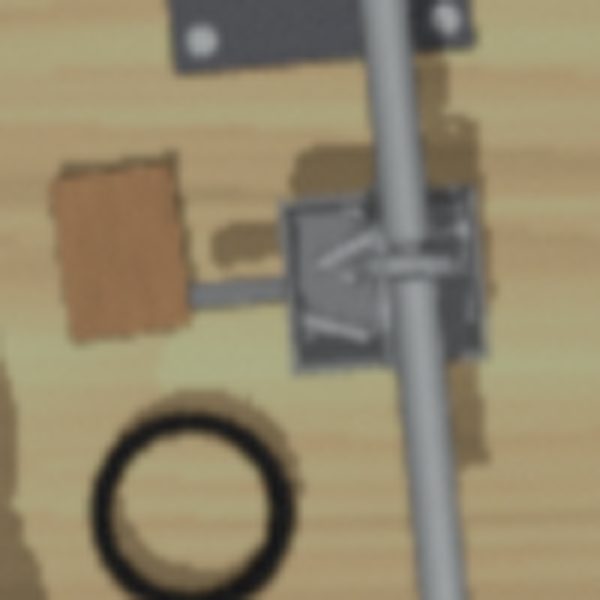

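Emit:
apply_moves(commands=[[3.5, 1.5, -1.5, 0, 0], [3.5, 2.5, -2, 0, 0], [3.5, 2.5, -2, 0, 0], [3.5, 2.5, -2, 0, 0], [3.5, 2.5, -2, 0, 0], [3.5, 2.5, -1.5, 0, 0], [3.5, 2.5, -1, 0, 0], [3.5, 2, -1, 0, 0], [3.5, 1, 0, 0, 0], [3.5, 0, 0, 0, 0], [3.5, 0, 0, 0, 0], [3.5, 0, 0, 0, 0]])

```text
time_s: 28.63
eef_pos: [261.0, 364.7, 195.1]
ee_rot: [0.0, 0.686, 0.728, -0.0]
force: [-0.4, 0.4, 0.2]
grip_width: 0.41
```

Run:
```python
from h import *
import pickle
np.set_printoptions(precision=1,suppress=True)
d={n:shot(n,n+"18") for n in("side","top","wrist")}
to([515,-63.4,138],93.45)
pickle.dump(d,open("v18.pkl","wb"))
im=d["side"][1]; cv2.imwrite("pics/side18z.png",cv2.resize(im[150:270,300:400,::-1],None,fx=5,fy=5,interpolation=cv2.INTER_CUBIC))
im=d["top"][1]; cv2.imwrite("pics/top18z.png",cv2.resize(im[210:310,310:410,::-1],None,fx=6,fy=6,interpolation=cv2.INTER_CUBIC))
```

```text
t 28.78 pos [260.8 364.8 195.3] yaw 93.35 F [-0.2 -0.9 -0.2] M [ 0. -0. -0.] w 0.411 tilt [-0. -0. -1.]
tool d cm [-44.2  22.9   5.7] roll -0.002
```

View pics/side18z.png

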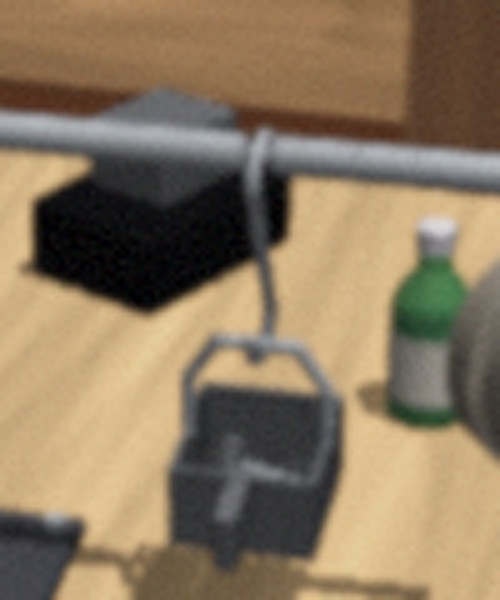

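View pics/side18.png

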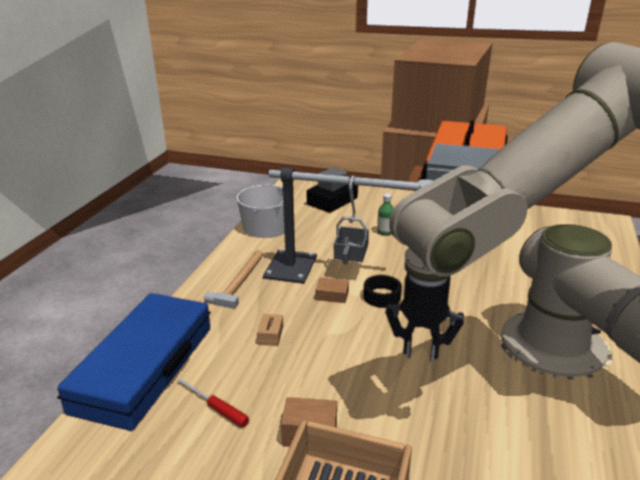

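View pics/top18z.png

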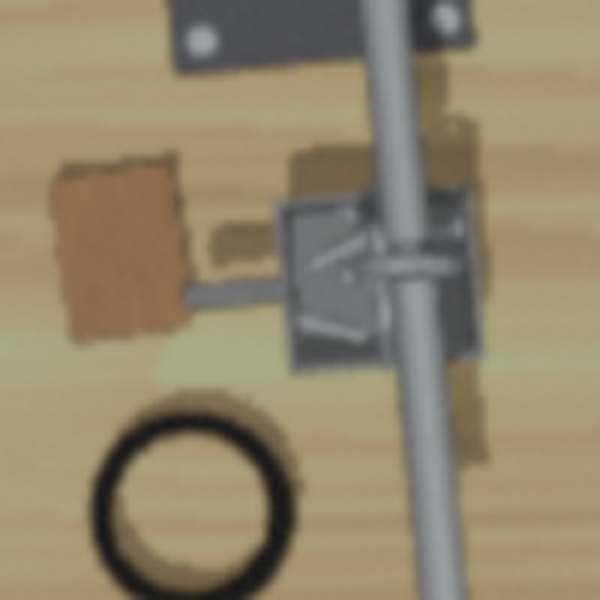

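Emit:
apply_moves(commands=[[3.5, 0, 0, 0, 0], [3.5, 0, 0, 0, 0], [3.5, 0, 0, 0, 0], [3.5, 0, 0, 0, 0], [3.5, 0, 0, 0, 0], [3.5, 0, 0, 0, 0], [3.5, 0, 0, 0, 0], [3.5, 0, 0, 0, 0], [3.5, 0, 0, 0, 0], [3.5, 0, 0, 0, 0], [3.5, 0, 0, 0, 0], [3.5, 0, 0, 0, 0]])

```text
time_s: 29.78
eef_pos: [260.2, 365.5, 195.3]
ee_rot: [-0.0, 0.686, 0.728, -0.0]
force: [0.8, -0.9, -0.2]
grip_width: 0.411
```

Emit:
apply_moves(commands=[[3.5, 0, 0, 0, 0], [3.5, 0, 0, 0, 0], [3.5, 0, 0, 0, 0], [3.5, 0, 0, 0, 0], [3.5, 0, 0, 0, 0], [3.5, 0, 0, 0, 0], [3.5, 0, 0, 0, 0], [3.5, 0, 0, 0, 0], [3.5, 0, 0, 0, 0], [3.5, 0, 0, 0, 0], [3.5, 0, 0, 0, 0], [3.5, 0, 0, 0, 0]])

```text
time_s: 30.78
eef_pos: [260.2, 365.5, 195.3]
ee_rot: [-0.0, 0.686, 0.728, 0.0]
force: [-0.4, 0.2, 0.3]
grip_width: 0.407
```

Emit:
apply_moves(commands=[[3.5, 0, 0, 0, 0], [3.5, 0, 0, 0, 0], [3.5, 0, 0, 0, 0], [3.5, 0, 0, 0, 0], [3.5, 0, 0, 0, 0], [3.5, 0, 0, 0, 0], [3.5, 0, 0, 0, 0], [3.5, 0, 0, 0, 0], [3.5, 0, 0, 0, 0], [3.5, 0, 0, 0, 0], [3.5, 0, 0, 0, 0], [3.5, 0, 0, 0, 0]])

```text
time_s: 31.78
eef_pos: [260.2, 365.5, 195.3]
ee_rot: [0.0, 0.686, 0.728, 0.0]
force: [0.2, 0.9, -0.9]
grip_width: 0.41
```

```bash
cat > sway.py <<'E'
from h import *
# phase correlation of successive top/side crops around bin
def seq(n,box,k=8):
    x0,y0,x1,y1=box; g=[]
    for _ in range(k):
        im=ctrl.capture(n)[y0:y1,x0:x1]; g.append(cv2.cvtColor(im,cv2.COLOR_RGB2GRAY).astype(np.float32))
    w=cv2.createHanningWindow(g[0].shape[::-1],cv2.CV_32F)
    print(n,[tuple(np.round(cv2.phaseCorrelate(g[0],q,w)[0],2)) for q in g[1:]])
seq("side",(325,212,372,266),12); seq("top",(340,235,395,275),12)
to([515,-63.4,138],93.45)
E
python3 sway.py
python3 - <<'E'
from h import *
d={n:shot(n,n+"19") for n in("side","top")}
cv2.imwrite("pics/side19z.png",cv2.resize(d["side"][1][150:270,300:400,::-1],None,fx=5,fy=5,interpolation=cv2.INTER_CUBIC))
E
```

```text
side [(np.float64(-0.11), np.float64(-0.03)), (np.float64(0.03), np.float64(0.06)), (np.float64(-0.03), np.float64(0.04)), (np.float64(0.05), np.float64(0.01)), (np.float64(0.12), np.float64(0.12)), (np.float64(-0.05), np.float64(0.1)), (np.float64(-0.03), np.float64(-0.11)), (np.float64(0.12), np.float64(-0.22)), (np.float64(-0.03), np.float64(0.03)), (np.float64(0.03), np.float64(-0.11)), (np.float64(-0.01), np.float64(-0.14))]
top [(np.float64(0.03), np.float64(0.03)), (np.float64(0.07), np.float64(-0.03)), (np.float64(0.09), np.float64(0.05)), (np.float64(0.06), np.float64(0.02)), (np.float64(0.03), np.float64(0.04)), (np.float64(0.03), np.float64(-0.0)), (np.float64(0.11), np.float64(0.01)), (np.float64(0.05), np.float64(0.05)), (np.float64(0.04), np.float64(0.01)), (np.float64(0.04), np.float64(0.07)), (np.float64(-0.02), np.float64(0.01))]
t 32.98 pos [260.2 365.5 195.3] yaw 93.44 F [-0.4  0.5 -0.8] M [-0.01  0.04 -0.01] w 0.407 tilt [ 0. -0. -1.]
tool d cm [-44.34  22.86   5.73] roll -0.000
```

View pics/side19z.png

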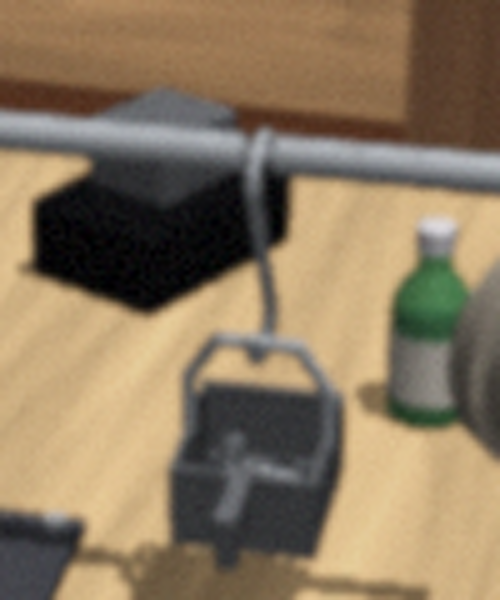

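Run:
```python
from h import *
np.set_printoptions(precision=1,suppress=True)
T=cam("top");S=cam("side")
a=up(310,210,6,[(278,203),(290,373),(470,188),(483,356)]); b=up(300,150,5,[(174,463),(322,478),(203,386),(342,400)])
for p,q in zip(a,b): print(*tri(T,p,S,q))
print("bail",*tri(T,up(310,210,6,[(388,275)])[0],S,up(300,150,5,[(258,343)])[0]))
```

```text
[555.5 -98.3 122.1] 1.3336242504426554
[ 477.3 -101.5  124.1] 3.4450058335405305
[ 562.  -185.3  122.6] 2.3533425042252394
[ 484.9 -188.6  124.1] 0.8866444223854058
bail [ 520.8 -141.3  177.2] 1.2522212893815343
```

The four rim corners triangulate to z 122–124 mm, so the bin is level. The bail middle is at (521, -141, 177), straight under the groove at the predicted 176 mm, and nothing is moving. Handing in.

Run:
```python
from rig import ctrl
print(ctrl.finish_job())
```

```text
the job is handed in; nothing more can be done
None
```

The S-hook is hanging in the bar's groove and the bin is hanging by its bail in the hook's lower curl. I handed the job in at about 33 s; it gave no verdict.

**Hook:** I gripped it at the side of its upper curl, passed it over the bar from the side, and lowered it where the cameras showed the groove. It went down to about the seated height. A gentle slide along the bar met the groove wall on one side at about 9 N. The push the other way only reached about 3 N, so I did not feel the second wall. The top view showed it sitting in the notch.

**Bin:** I picked it up by the fin, then set it down and gripped higher and farther out, to keep the wrist clear of the bar. I lowered it until the hook took the weight, released it, and moved the arm well away.

**Last checks:**
- **Position:** the bail's middle is at z ≈ 177 mm, against about 176 mm expected for a seated hook, and straight under the groove.
- **Level:** the four rim corners are within about 2 mm of each other in height.
- **Motion:** successive pictures showed no movement beyond noise (about 0.2 px).
- **Bystanders:** they look unmoved in the pictures; I did not measure them.

**Disagreement:** the wrist and top cameras differed by 2 to 4 mm sideways, so I aimed between them.

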